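# Index the sample carousel and load the fallen tube rack

### The job

First work the red-handled ratchet lever, one full stroke per tooth, until the carousel's empty bay stands exactly at the green loading pointer, and let the lever spring home; never push the carousel itself round. Then stand the fallen yellow tube rack upright on the bench and let go of it. Finally take hold of it again, set it fully down and upright in the empty bay without dropping or ramming it, and leave the other things on the bench where they are.

Things in the scene. Friction and masses are not known exactly. Their poses are not given: they have to be found in the camera images.
- carousel (a joint): Turn of the black carousel disc (radius 151 mm, top 46 mm high, 30 steel rim pins, 5 bays, 4 filled with racks up to 130 mm high), rad, growing counter-clockwise from above. 0 = empty bay at the pointer; starts 3 to 5 strokes short (-1.03 to -0.5). Stiff; turns counter-clockwise only, so overshoot cannot be undone. One tooth = 0.209 rad; after a full stroke it rests at whole teeth, within 0.03.
- lever (a joint): Swing of the ratchet lever, rad, counter-clockwise from above about the carousel's axis. 0 = home, its spring returns it when let go; 0.297 = end stop. Each full stroke, home to stop, turns the carousel one tooth (the first may differ); one cut short leaves the tooth incomplete. The pawl slips back over the pins. Pushing the handle takes 4 to 8 N, then the hard stop is felt.
- lever_grip (a point): Centre of the lever's upright red handle: cylinder 22 mm in diameter, 56 to 106 mm above the bench; 218 mm from the carousel's axis, on its right-front side, free space round it. x axis points outward from the carousel's axis, y axis the way it moves forward. A full stroke moves it 65 mm along an arc, away from the robot and to the right.
- port (a point): Loading position, fixed on the white station: where the middle of the empty bay's floor must come, 46 mm above the bench, on the robot's side. Carousel axis: 105 mm along this point's +x. A green arrow on a white plinth (24 mm high, 170 to 203 mm from the axis) points at it. The white hub with a red lamp on the axis: radius 52 mm, height 132 mm.
- bay (a point): Middle of the empty bay's teal floor (46 mm above the bench, 105 mm from the axis), turning with the carousel; x axis along the radius, towards the axis. The bay is a shallow pocket 64 mm (x, radial) by 44 mm (y) inside walls 4 mm thick and 12 mm high, open above. The next bays, 72 degrees to either side, hold racks.
- rack_center (a point): Centre of the loose yellow tube rack (0.22 kg): block 56 (x) by 36 (y) by 60 mm (z), with two fixed capped tubes (16 mm wide, at x = -14 and 14 mm) standing 24 mm out of its top, 84 mm in all. Point is 42 mm from the underside, z towards the caps. It starts lying on its narrow +x face: 56 mm high, x down, z level, caps to the robot's left, half away, 36 mm width level.
- reagent: White bottle with blue cap, 60 mm wide, 130 mm high; bystander. Origin under its centre.
- tipbox: Blue box with clear lid, 115 x 80 x 67 mm; bystander. Origin under its centre.
- specimen: Small clear jar, orange lid, 56 mm wide, 65 mm high; bystander. Origin under its centre.
- beaker: Clear beaker, 72 mm wide, 90 mm high; bystander. Origin under its centre.
- rack_grey: Upright grey tube rack, 56 x 36 x 84 mm; bystander, not the one to load. Origin under its centre.
- glovebox: Pale blue carton, 120 x 230 x 75 mm; bystander. Origin under its centre.
- buffer: Tall pale bottle with red cap, 72 mm wide, 160 mm high; bystander. Origin under its centre.
There are look-alikes about, which are no part of the job. Several things look just like the part that bears rack_center: the one meant starts nearest to the robot's base.

How it is judged:
On the way, in this order (a step that is already met when the one before it is completed fails the run):
1. the empty bay stands at the loading pointer (within 10 mm) and the lever is back home (horizontal distance between bay and port below 0.01 m and value of joint lever below 0.06 rad and velocity of joint carousel below 0.05 rad/s), for 0.2 s.
2. the rack stands upright on the bench, let go (angle between rack_center's own z axis and vertical below 0.1 rad and height (world z) of rack_center below 0.046 m and contact force between the fingers and rack below 0.3 N and linear speed of rack below 0.02 m/s), for 0.2 s.
3. the rack stands in the empty bay (horizontal distance between rack_center and bay below 0.01 m and z of rack_center in the frame of bay below 0.046 m and angle between rack_center's own z axis and vertical below 0.08 rad), for 0.2 s.
At the end, for the whole second after the job is handed in: Empty bay within 12 mm of the loading position, lever home (below 0.06 rad); yellow rack released and at rest in that bay, centre within 10 mm of its middle and 36 to 46 mm above its floor, upright within 0.08 rad, its x axis along the radius within 0.2 rad, either way round (all of step 3 and horizontal distance between bay and port below 0.012 m and value of joint lever below 0.06 rad and z of rack_center in the frame of bay above 0.036 m and angle between the x axis of rack_center and the x axis of bay, either way round below 0.2 rad and linear speed of rack below 0.02 m/s); the robot touches nothing.
It fails at once if the carousel is pushed round directly by the robot, not by the lever (contact force between any of the fingers, the arm and carousel above 1.5 N and velocity of joint carousel above 0.1 rad/s).
It fails at once if the rack is dropped or rammed into the bay (over 60 N) (contact force between rack and carousel above 60 N).
It fails at once if a bystander is moved by more than 30 mm (distance of any of reagent, tipbox, specimen, beaker, rack_grey, glovebox, buffer from where it was at the start of the episode above 0.03 m).
It also fails if it takes over 67 s, if anything falls off the work surface, if the arm or the gripper's body presses on something with over 40 N, if the wrist force passes 120 N, or if a joint passes its speed limit or range.

### The arm

A 7-joint arm with a two-finger parallel gripper is mounted at the origin on the work surface. World frame = base frame: x ahead of the robot, y to its left, z up, the work surface at z = 0. Lengths are in m, angles in rad, forces in N, time in s.
With the tool pointing down it reaches from about 0.4 to 0.75 m from the base axis. Payload 19.5 kg.
Tool frame: the origin (TCP) lies midway between the tips of the shut fingers; the grasp point (between the pads) lies r.pinch_z behind it (r.pinch_z is the distance from the TCP to the grasp point, in m); x points along the fingers, y is the direction in which the jaws open and shut, and the axes are right-handed (so a half turn about x gives the same grasp; the last joint's range is limited). The gripper opens to 85 mm and grips with 20 to 120 N. Pads are 22 mm wide; open, the fingers measure 114 mm over their backs; the gripper's body (76 mm by 85 mm) begins 54 mm behind the grasp point. The pads swing forward as they close: fully open they stand 13 mm farther back than shut.
Start: joints at [1.151, 0.707, -0.028, 1.485, 0.022, 0.951, -0.075], TCP at [0.212, -0.534, 0.231] pointing down, gripper open.
Joint ranges: [-2.71, 2.71], [-0.32, 2.16], [-1.57, 1.52], [0, 2.45], [-1.46, 4.6], [0, 2.02], [-2.83, 2.83]. Speed limits (rad/s): [1.89, 1.89, 2.57, 2.57, 3.01, 3.01, 3.01].

### API

Orientations are given as a unit quaternion [w, x, y, z].
In Python, from plant import r, cams, masks_of, tip_of gives the robot as it stands. The module is installed in compiled form; this text tells all that it offers.
- The arm moves only by the tool play_rows, never from a script. Its argument "moves" is a list of rows, each a list of 2 entries, a list of its own where there are three numbers: the shift along the tool's x, y, z in cm, then the turn, a rotation vector about the tool's x, y, z in degrees. In form: [[[x, y, z], [rx, ry, rz]], ...]. A call has exactly 8 rows; each row shifts and turns the pose as measured when the row begins, along the tool's axes as they then stand; what a row does not reach is not made up. A row lasts 1/12 s, in which the tool goes at most 41.7 mm and 7.16 degrees, less where a joint would pass 70% of its speed; a pose out of reach is approached as far as the arm can. A call with a gripper value outside its range is refused whole. "fingers" is the finger opening in cm, from 0 to 8.54, set as the call begins (left out, the last holds). The fingers move at their own pace and stop on an object; the grip force is fixed at half the most. Time passes only in rows, so rows that do not move let the fingers close, or fill a call up. It gives the time, the measured TCP pose, the force and the opening at its end, in the units of the state.
- r.get_state(): the state, without advancing time (a new reading comes with each control period).
- cams.grab_frame(name): name is "side" or "top"; returns the picture (384x512x3 uint8, red, green, blue); there is no depth.
- cams.camera_params(name): a dict with "fx", "fy", "cx", "cy" (pixels), "cam_to_world" (4x4, takes a point from camera to world coordinates). Camera axes: x right, y up, looking along -z (the intrinsics and any distortion apply to the point x, -y, -z); pixel columns grow to the right and rows downward; lengths in m; the calibration is good to about 2 mm. A picture is of the moment at which its call begins. camera_params takes no time and is no camera call.
- r.finish_job(): hands the job in, once; it reports no verdict.
Trained networks look in the newest picture that a camera, given by its name, has taken for a name from the list of things; names that differ only in an ending like _2 or _b are one class to them, and where a whole thing is asked for, a point or a joint stands for the part that bears it (a point fixed in the world has none). Each returns a list of dicts, best first, with "confidence" (0 to 1); they miss things now and then, are a little off and sometimes report something else, mostly with a low value. They report only what shows in the picture. A call takes as long as a camera call. They do not tell look-alikes from the thing itself.
- masks_of(name, camera): "region" (384x512 bool, what is visible of it) and "centre" ([row, column] in pixels, amid what is visible of it).
- tip_of(name, camera): "centre" ([row, column] in pixels: a listed point, or the origin of a listed thing).
The state is a dict: "time_s": time; "joints": joint angles; "joint_vel": joint speeds; "joint_torque": joint torques, N m; "eef_pos": TCP position; "tcp_rot": TCP orientation; "contact_force": force on the tool from outside, world axes, zero at the start; "ft_torque": the same for the moment, N m; "grip_width": finger opening in m.
Only numpy, scipy, OpenCV 4.12 (cv2) and the standard library are available. Lean on these libraries where they do the work, as an engineer would, in place of code of your own. Each camera call takes 0.05 s, during which the arm holds its last target.

## Working session

There is one attempt and no reset: what is moved stays moved. The work goes in short steps, Python scripts to look and compute and a tool call to move; the robot and the scene stay as the last step left them, time stands still between calls to the robot, and variables do not carry over. Pictures are saved under pics/ and viewed, and the job is handed in when it is done.

Besides the shell and the picture viewer there is one more tool, called after "Call:" by a JSON object that holds its "method" and its "body", one argument or row to a line. play_rows: Moves the arm, as the interface text tells. Its arguments: {"type":"object","properties":{"moves":{"type":"array"},"fingers":{"type":"number"}},"required":["moves"]}

```bash
mkdir -p pics; ls; python3 - <<'E'
from plant import r,cams,masks_of,tip_of
import cv2,numpy as np
for c in ("side","top"):
    im=cams.grab_frame(c); cv2.imwrite(f"pics/{c}0.png",im[:,:,::-1])
    p=cams.camera_params(c); print(c,{k:(np.round(v,4).tolist()) for k,v in p.items()})
s=r.get_state()
print({k:np.round(v,4).tolist() for k,v in s.items()}, r.pinch_z)
E
```

```text
pics
side {'fx': 418.5927, 'fy': 418.5927, 'cx': 258.3969, 'cy': 195.2828, 'cam_to_world': [[-0.865, 0.2899, -0.4095, -0.0075], [-0.5017, -0.5, 0.7059, 0.8976], [-0.0001, 0.8161, 0.578, 0.8628], [0.0, 0.0, 0.0, 1.0]]}
top {'fx': 362.9917, 'fy': 362.9917, 'cx': 255.7981, 'cy': 190.7218, 'cam_to_world': [[0.0031, 0.9964, -0.0843, 0.398], [-0.9999, 0.0018, -0.015, -0.066], [-0.0148, 0.0843, 0.9963, 1.5287], [0.0, 0.0, 0.0, 1.0]]}
{'time_s': 0.1, 'joints': [1.1513, 0.707, -0.0276, 1.485, 0.022, 0.9509, -0.0755], 'joint_vel': [-0.0003, -0.0032, 0.0004, -0.0008, -0.0009, -0.0007, 0.0009], 'joint_torque': [0.0043, -88.4299, 1.2377, -23.6455, 0.0173, 0.005, -0.0001], 'eef_pos': [0.212, -0.5342, 0.2309], 'tcp_rot': [-0.1325, -0.6944, -0.1332, 0.6946], 'contact_force': [0.4299, -0.2903, -0.2457], 'ft_torque': [0.0147, -0.0074, -0.0163], 'grip_width': 0.0854} 0.0187
```

View pics/side0.png

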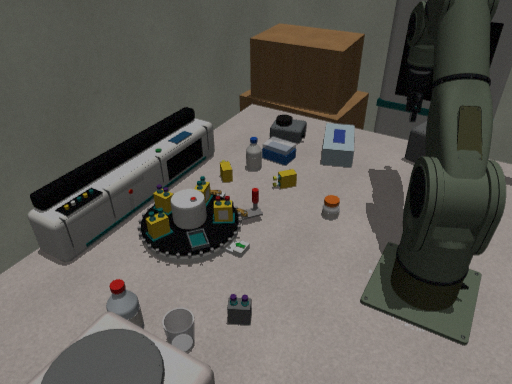

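View pics/top0.png

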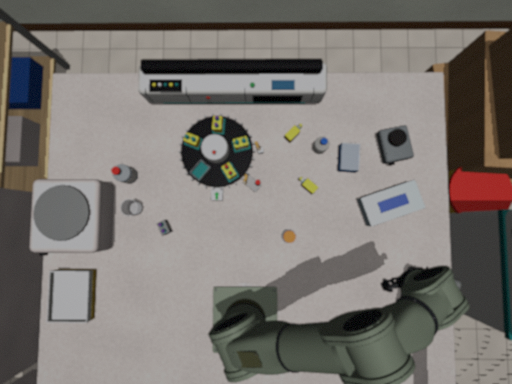

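```bash
cat > h.py <<'E'
import numpy as np,cv2
from plant import r,cams,masks_of,tip_of
from scipy.spatial.transform import Rotation as R
def ray(cam,px):
    p=cams.camera_params(cam);M=np.array(p["cam_to_world"])
    row,col=px
    d=M[:3,:3]@np.array([(col-p["cx"])/p["fx"],-(row-p["cy"])/p["fy"],-1.]);return M[:3,3],d/np.linalg.norm(d)
def atz(cam,px,z):
    o,d=ray(cam,px);return o+d*(z-o[2])/d[2]
def tri(a,b):
    o1,d1=ray("side",a);o2,d2=ray("top",b)
    t=np.linalg.lstsq(np.c_[d1,-d2],o2-o1,rcond=None)[0]
    p,q=o1+t[0]*d1,o2+t[1]*d2
    return (p+q)/2,np.linalg.norm(p-q)
def proj(cam,P):
    p=cams.camera_params(cam);M=np.array(p["cam_to_world"])
    c=M[:3,:3].T@(np.asarray(P)-M[:3,3]);return np.array([p["cy"]-p["fy"]*c[1]/-c[2],p["cx"]+p["fx"]*c[0]/-c[2]])
def rot():
    q=r.get_state()["tcp_rot"];return R.from_quat([q[1],q[2],q[3],q[0]])
def grab(n,cs=("side","top")):
    for c in cs: cv2.imwrite(f"pics/{c}{n}.png",cams.grab_frame(c)[:,:,::-1])
def crop(c,n,r0,r1,c0,c1,k,name):
    im=cv2.imread(f"pics/{c}{n}.png")[r0:r1,c0:c1];cv2.imwrite(f"pics/{name}.png",cv2.resize(im,None,fx=k,fy=k,interpolation=cv2.INTER_CUBIC))
E
python3 - <<'E'
from h import *
np.set_printoptions(precision=4,suppress=True)
T={}
for n in ["lever_grip","port","bay","rack_center"]:
    for c in ("side","top"):
        T[n,c]=[(np.round(d["centre"],1),round(d["confidence"],2)) for d in tip_of(n,c)][:4]
        print(n,c,T[n,c])
for n in ["lever_grip","port","bay"]:
    try: print(n,tri(T[n,"side"][0][0],T[n,"top"][0][0]))
    except Exception as e: print(n,e)
for a in T["rack_center","side"]:
    for b in T["rack_center","top"]: 
        print(a,b,tri(a[0],b[0]))
crop("top",0,105,225,160,340,4,"ctop0"); crop("side",0,150,270,120,320,4,"cside0")
E
```

```text
lever_grip side [(array([193.4, 255.3]), 0.65)]
lever_grip top [(array([180.3, 253.9]), 0.73)]
port side [(array([226.3, 215.2]), 0.69)]
port top [(array([176.9, 211.3]), 0.92)]
bay side [(array([238.8, 198.3]), 0.62)]
bay top [(array([169.6, 202.1]), 0.73), (array([175. , 212.9]), 0.45)]
rack_center side [(array([179.3, 283.5]), 0.56), (array([172.3, 227.1]), 0.52)]
rack_center top [(array([130.1, 293.3]), 0.52), (array([185.1, 308.8]), 0.46)]
lever_grip (array([ 0.5548, -0.0396,  0.0972]), np.float64(0.012658085961449315))
port (array([0.5784, 0.1367, 0.0763]), np.float64(0.004269291239349094))
bay (array([0.612 , 0.1793, 0.0452]), np.float64(0.0032284060764966233))
(array([179.3, 283.5]), 0.56) (array([130.1, 293.3]), 0.52) (array([ 0.6653, -0.2308,  0.0447]), np.float64(0.22628233598745257))
(array([179.3, 283.5]), 0.56) (array([185.1, 308.8]), 0.46) (array([ 0.5533, -0.2617,  0.0245]), np.float64(0.00936228463641535))
(array([172.3, 227.1]), 0.52) (array([130.1, 293.3]), 0.52) (array([ 0.7772, -0.2045,  0.0171]), np.float64(0.01421249326204191))
(array([172.3, 227.1]), 0.52) (array([185.1, 308.8]), 0.46) (array([ 0.6322, -0.1965,  0.0707]), np.float64(0.21391270666933077))
```

```bash
true
```

```text
(no output)
```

View pics/ctop0.png

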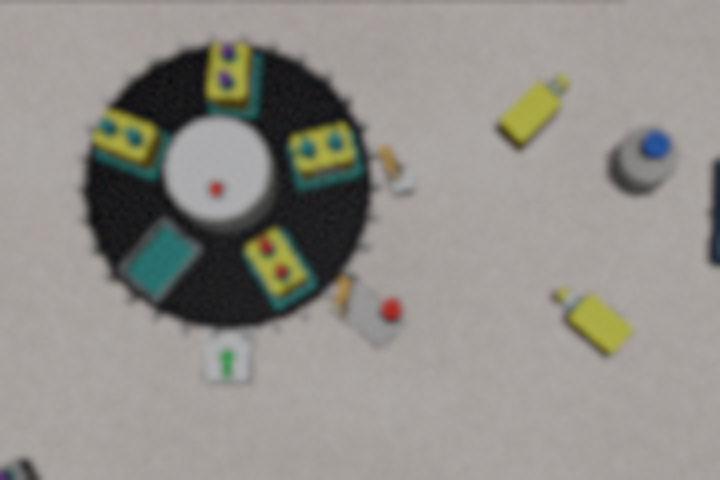

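View pics/cside0.png

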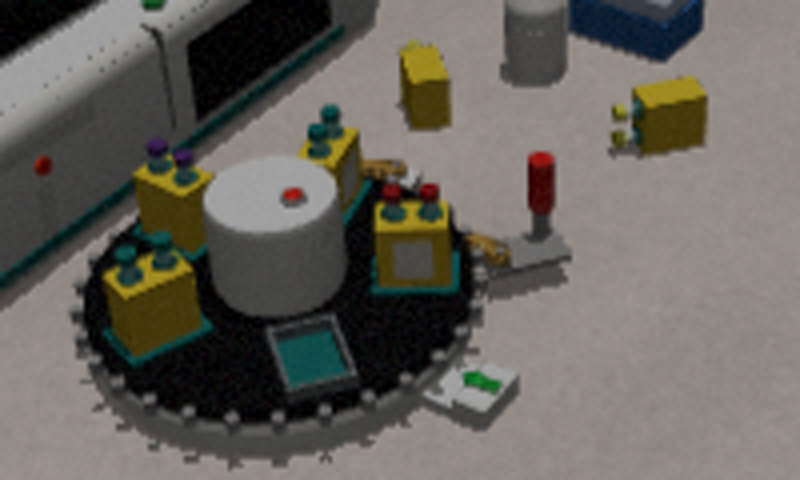

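```bash
python3 - <<'E'
from h import *
np.set_printoptions(precision=4,suppress=True)
def T(x,y):return (105+y/4-.5+.125,160+x/4-.375)
def S(x,y):return (150+y/4-.375,120+x/4-.375)
hub=tri(S(275,188),T(217,168));print("hub",hub, atz("top",T(217,168),.132),atz("side",S(275,188),.132))
# rim ellipse of disc: top
print("disc via top",[atz("top",T(*p),.046)[:2] for p in [(88,190),(370,185),(225,45),(228,325)]])
print("plinth",atz("top",T(228,358),.024),atz("side",S(470,386),.024),tri(S(470,386),T(228,358)))
print("bay",atz("top",T(162,260),.046),atz("side",S(313,355),.046),tri(S(313,355),T(162,260)))
print("grip top",atz("top",T(391,310),.106),atz("side",S(541,157),.106),tri(S(541,157),T(391,310)))
# masks of red and yellow
top=cv2.imread("pics/top0.png");side=cv2.imread("pics/side0.png")
for n,im in(("top",top),("side",side)):
    hsv=cv2.cvtColor(im,cv2.COLOR_BGR2HSV)
    m=((hsv[...,0]<6)|(hsv[...,0]>174))&(hsv[...,1]>150)&(hsv[...,2]>70)
    k,l,st,ce=cv2.connectedComponentsWithStats(m.astype(np.uint8))
    print(n,[(st[i].tolist(),ce[i]) for i in range(1,k) if 8<st[i,4]<400])
    m=(abs(hsv[...,0].astype(int)-28)<6)&(hsv[...,1]>120)&(hsv[...,2]>50)
    k,l,st,ce=cv2.connectedComponentsWithStats(m.astype(np.uint8))
    for i in range(1,k):
        if st[i,4]>60:
            c,_=cv2.findContours((l==i).astype(np.uint8),0,2)
            print(n,'yel',st[i].tolist(),ce[i],cv2.minAreaRect(c[0]))
for c in("side","top"):
  for n in("lever_grip","rack_center"):
    for d in masks_of(n,c): 
        g=d["region"];print(n,c,d["confidence"],np.round(d["centre"],1),g.sum())
E
python3 -c "
from h import *
crop('top',0,165,205,285,335,12,'r_top');crop('side',0,155,205,260,320,12,'r_side')"
```

```text
hub (array([0.6879, 0.1188, 0.1338]), np.float64(0.001289378017340437)) [0.6888 0.1194 0.132 ] [0.6889 0.1167 0.132 ]
disc via top [array([0.6836, 0.2646]), array([ 0.6889, -0.028 ]), array([0.837 , 0.1241]), array([0.5431, 0.1174])]
plinth [0.5107 0.1197 0.024 ] [0.5106 0.1299 0.024 ] (array([0.5134, 0.1218, 0.016 ]), np.float64(0.004601475244883206))
bay [0.6104 0.1864 0.046 ] [0.6153 0.1796 0.046 ] (array([0.6097, 0.1855, 0.0528]), np.float64(0.0006840716352851537))
grip top [ 0.5523 -0.0508  0.106 ] [ 0.5562 -0.0518  0.106 ] (array([ 0.5535, -0.0501,  0.1077]), np.float64(0.0029937044803393068))
top [([112, 167, 8, 7, 41], array([115.8293, 170.3415])), ([256, 181, 3, 4, 10], array([257.2, 182.5]))]
top yel [211, 116, 12, 16, 114] [216.4474 123.9912] ((216.20083618164062, 123.2909927368164), (10.773754119873047, 15.210004806518555), 5.19442892074585)
top yel [285, 127, 14, 14, 114] [291.7018 133.3246] ((291.7500305175781, 133.25), (7.0710673332214355, 14.849241256713867), 45.0)
top yel [184, 132, 16, 14, 112] [192.1786 138.9286] ((191.8275909423828, 138.4310302734375), (14.8556270
[... 1073 characters left out ...]
87.2500457763672), (8.485280990600586, 12.020814895629883), 45.0)
side yel [153, 191, 20, 22, 255] [162.5961 200.7255] ((161.55384826660156, 201.06922912597656), (18.977313995361328, 20.34169578552246), 7.125016689300537)
side yel [213, 200, 20, 21, 227] [222.489  209.6828] ((222.5, 210.0), (20.0, 19.0), 90.0)
side yel [146, 213, 24, 26, 372] [158.0887 225.5511] ((158.0205535888672, 224.55479431152344), (22.354862213134766, 22.82302474975586), 69.44395446777344)
lever_grip side 0.67 [208.7 251.1] 378
rack_center side 0.79 [173.9 227.1] 234
rack_center side 0.61 [178.4 286.4] 368
lever_grip top 0.5 [183.3 249. ] 181
rack_center top 0.66 [186.2 307.4] 165
rack_center top 0.64 [130.9 291.6] 157
```

```bash
cat >> h.py <<'E'
np.set_printoptions(precision=4,suppress=True)
def goto(pos,ydir_deg=None):
    """print needed turn about tool x to bring y axis to heading (mod 180), tilt correction, and shift in tool axes (after the turn)"""
    s=r.get_state();A=rot();p=np.array(s["eef_pos"])
    X,Y,Z=A.as_matrix().T
    h=np.degrees(np.arctan2(Y[1],Y[0]))
    print("t",round(s["time_s"],2),"pos",p,"x",X,"yhead",round(h,2),"j7",s["joints"][6],"F",np.round(s["contact_force"],1),"w",s["grip_width"])
    if ydir_deg is None: B=A.as_matrix()
    else:
        y=np.array([np.cos(np.radians(ydir_deg)),np.sin(np.radians(ydir_deg)),0])
        x=np.array([0,0,-1.])
        B=np.c_[x,y,np.cross(x,y)]
        print("rotvec deg (tool)",np.degrees((A.inv()*R.from_matrix(B)).as_rotvec()))
    d=np.array(pos)-p
    print("shift cm now-axes",A.as_matrix().T@d*100," after-turn axes",B.T@d*100)
E
python3 - <<'E'
from h import *
a=np.array([.689,.1185]);g=np.array([.5545,-.051]);d=g-a;print(np.linalg.norm(d),np.degrees(np.arctan2(d[1],d[0])))
tang=np.degrees(np.arctan2(d[0],-d[1]));print("tang",tang)
u=np.array([-d[1],d[0]])/np.linalg.norm(d)
goto([*g,.20],tang);goto([*g,.20],tang+180)
E
```

```text
0.21638045198215106 -128.43236319307323
tang -38.43236319307322
t 0.7 pos [ 0.2121 -0.5344  0.2313] x [-0.      0.0001 -1.    ] yhead -68.36 j7 -0.07551935118004478 F [0.2 0.6 0. ] w 0.08552255840732752
rotvec deg (tool) [-29.9232  -0.0026   0.006 ]
shift cm now-axes [  3.1312 -32.3041 -49.6559]  after-turn axes [  3.1268  -3.2278 -59.1513]
t 0.7 pos [ 0.2121 -0.5344  0.2313] x [-0.      0.0001 -1.    ] yhead -68.36 j7 -0.07551935118004478 F [0.2 0.6 0. ] w 0.08552255840732752
rotvec deg (tool) [150.0768   0.0081   0.0035]
shift cm now-axes [  3.1312 -32.3041 -49.6559]  after-turn axes [ 3.1268  3.2278 59.1513]
```

View pics/r_top.png

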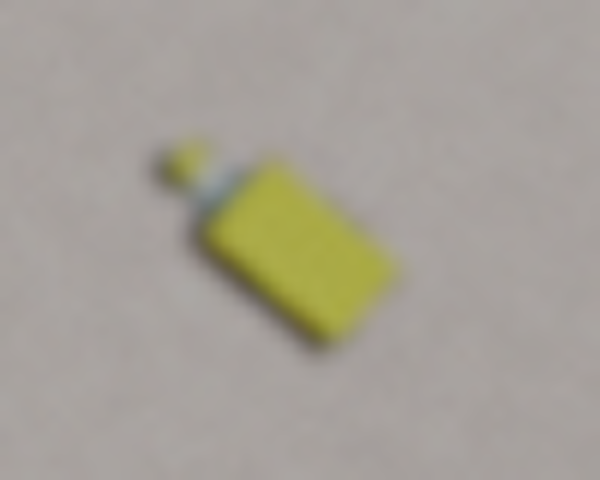

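View pics/r_side.png

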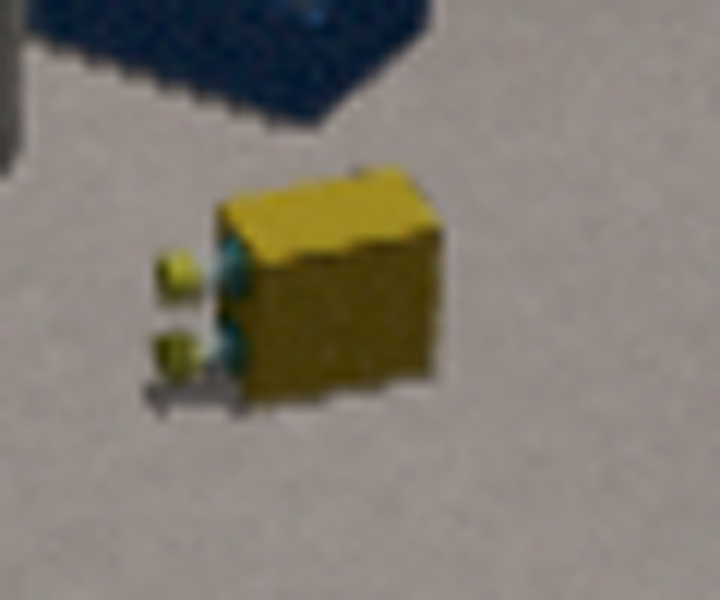

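Call:
{"method": "play_rows", "body": {
  "moves": [
    [[0,0,0],[-6,0,0]],
    [[0,0,0],[-6,0,0]],
    [[0,0,0],[-6,0,0]],
    [[0,0,0],[-6,0,0]],
    [[0,0,0],[-6,0,0]],
    [[0,0,-3.5],[0,0,0]],
    [[0,0,-3.5],[0,0,0]],
    [[0,0,-3.5],[0,0,0]]
  ],
  "fingers": 5
}}

```text
time_s: 1.37
eef_pos: [0.2716, -0.4531, 0.2302]
tcp_rot: [-0.314, -0.633, -0.313, 0.635]
contact_force: [1.0, -0.6, 0.3]
grip_width: 0.0497
```

Call:
{"method": "play_rows", "body": {
  "moves": [
    [[0,0,-3.5],[0,0,0]],
    [[0,0,-3.5],[0,0,0]],
    [[0,0,-3.5],[0,0,0]],
    [[0,0,-3.5],[0,0,0]],
    [[0,0,-3.5],[0,0,0]],
    [[0,0,-3.5],[0,0,0]],
    [[0,0,-3.5],[0,0,0]],
    [[0,0,-3.5],[0,0,0]]
  ]
}}

```text
time_s: 2.03
eef_pos: [0.4475, -0.2195, 0.2301]
tcp_rot: [-0.314, -0.633, -0.311, 0.635]
contact_force: [-0.5, -0.4, 0.3]
grip_width: 0.0501
```

```bash
python3 -c "
from h import *
goto([.5545,-.051,.20],-38.4)"
```

```text
t 2.03 pos [ 0.4475 -0.2195  0.2301] x [-0.0008 -0.0039 -1.    ] yhead -37.52 j7 -0.37069624234721865 F [-0.5 -0.4  0.3] w 0.05011268344864448
rotvec deg (tool) [ 0.8749  0.2052 -0.1017]
shift cm now-axes [  2.9387  -1.7817 -19.8902]  after-turn axes [  3.0133  -2.0799 -19.85  ]
```

Call:
{"method": "play_rows", "body": {
  "moves": [
    [[0,-0.4,-3.3],[0.9,0,0]],
    [[0,-0.4,-3.3],[0,0,0]],
    [[0,-0.4,-3.3],[0,0,0]],
    [[0.5,-0.4,-3.3],[0,0,0]],
    [[1,-0.4,-3.3],[0,0,0]],
    [[1.5,0,-3.3],[0,0,0]],
    [[1,0,0],[0,0,0]],
    [[0,0,0],[0,0,0]]
  ]
}}

```text
time_s: 2.7
eef_pos: [0.5625, -0.0341, 0.1885]
tcp_rot: [0.311, 0.636, 0.309, -0.634]
contact_force: [-1.2, -0.5, 0.0]
grip_width: 0.05
```

```bash
python3 -c "
from h import *
goto([.5545,-.051,.062],-38.4)
grab(1);crop('side',1,100,260,180,340,4,'c1');crop('top',1,130,220,180,300,5,'c2')"
```

```text
t 2.7 pos [ 0.5625 -0.0341  0.1885] x [ 0.0038 -0.0017 -1.    ] yhead -37.96 j7 -0.7320198489683678 F [-1.2 -0.5  0. ] w 0.050015646018539486
rotvec deg (tool) [ 0.4432 -0.0568 -0.232 ]
shift cm now-axes [12.6526  0.3528  1.8354]  after-turn axes [12.6529  0.4182  1.8198]
```

View pics/c1.png

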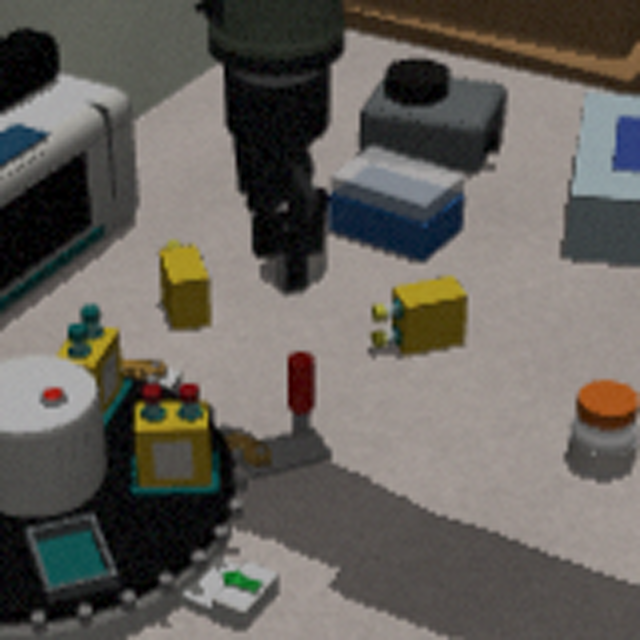

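View pics/c2.png

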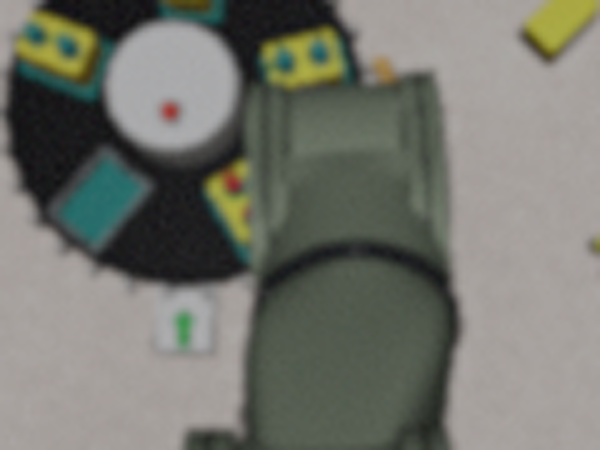

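Call:
{"method": "play_rows", "body": {
  "moves": [
    [[0.5,0.4,1.8],[0,0,0]],
    [[2,0,0],[0,0,0]],
    [[2,0,0],[0,0,0]],
    [[2,0,0],[0,0,0]],
    [[2,0,0],[0,0,0]],
    [[2,0,0],[0,0,0]],
    [[1,0,0],[0,0,0]],
    [[0,0,0],[0,0,0]]
  ]
}}

```text
time_s: 3.47
eef_pos: [0.5566, -0.062, 0.0794]
tcp_rot: [0.311, 0.642, 0.302, -0.633]
contact_force: [0.0, -0.1, 0.5]
grip_width: 0.0503
```

```bash
python3 -c "
from h import *
goto([.5545,-.051,.062],-38.4)
grab(2);crop('side',2,100,260,180,340,4,'c3')"
```

```text
t 3.47 pos [ 0.5566 -0.062   0.0794] x [ 0.0168 -0.0054 -0.9998] yhead -38.68 j7 -0.7241674870438161 F [ 0.  -0.1  0.5] w 0.050301028151314806
rotvec deg (tool) [-0.2747 -0.357  -0.946 ]
shift cm now-axes [ 1.7257 -0.8809 -0.7104]  after-turn axes [ 1.7356 -0.8489 -0.7254]
```

View pics/c3.png

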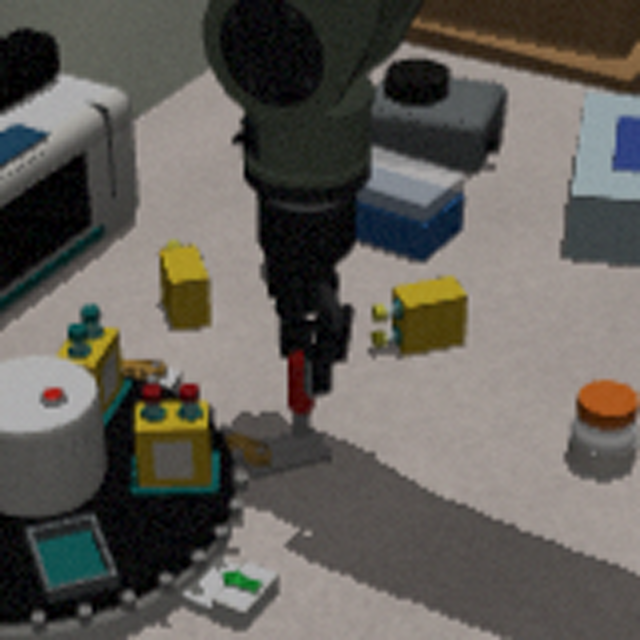

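Call:
{"method": "play_rows", "body": {
  "moves": [
    [[0,-0.8,-0.6],[0,-0.3,-0.9]],
    [[0.8,0,0],[0,0,0]],
    [[0.9,0,0],[0,0,0]],
    [[0,0,0],[0,0,0]],
    [[0,0.5,0],[0,0,0]],
    [[0,0.5,0],[0,0,0]],
    [[0,0.5,0],[-1,0,0]],
    [[0,0.5,0],[-2,0,0]]
  ]
}}

```text
time_s: 4.23
eef_pos: [0.5729, -0.0637, 0.0664]
tcp_rot: [0.324, 0.631, 0.323, -0.627]
contact_force: [-1.9, 4.8, 0.2]
grip_width: 0.05
```

```bash
python3 -c "
from h import *
goto([.5545,-.051,.062],-38.4)
grab(3);crop('side',3,100,260,180,340,4,'c4')"
```

```text
t 4.23 pos [ 0.5729 -0.0637  0.0664] x [ 0.006   0.0013 -1.    ] yhead -35.52 j7 -0.6786337664871954 F [-1.9  4.8  0.2] w 0.05000178349949857
rotvec deg (tool) [ 2.8758 -0.2632 -0.2302]
shift cm now-axes [ 0.4353 -2.24    0.0419]  after-turn axes [ 0.4448 -2.2333  0.1521]
```

View pics/c4.png

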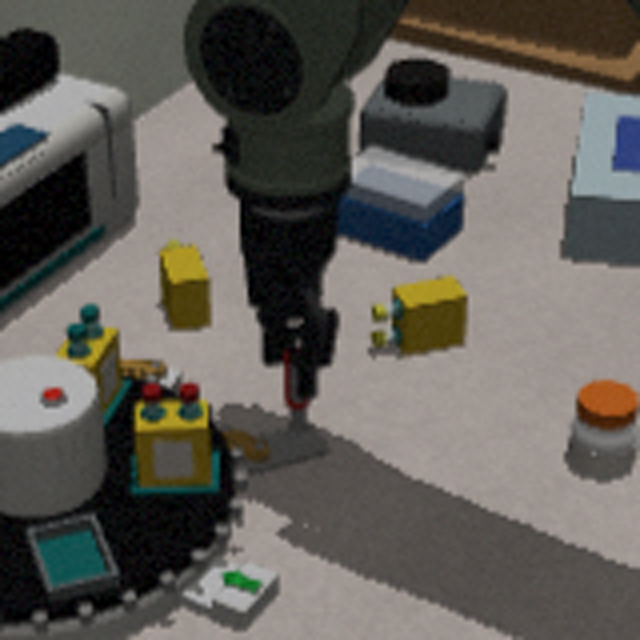

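Call:
{"method": "play_rows", "body": {
  "moves": [
    [[0,0.7,0],[-1.9,0,0]],
    [[0,0.7,0],[-1.9,0,0]],
    [[0,0.7,0],[-1.9,0,0]],
    [[0,0.7,0],[-1.9,0,0]],
    [[0,0.7,0],[-1.9,0,0]],
    [[0,0.7,0],[-1.9,0,0]],
    [[0,0.6,0],[-1.5,0,0]],
    [[0,0.6,0],[0,0,0]]
  ]
}}

```text
time_s: 5.0
eef_pos: [0.6174, -0.0859, 0.0661]
tcp_rot: [0.391, 0.587, 0.398, -0.586]
contact_force: [-6.8, 0.1, 3.8]
grip_width: 0.0498
```

```bash
cat >> h.py <<'E'
def lev():
    s=r.get_state();p=np.array(s["eef_pos"])[:2]-[.689,.1185]
    g=np.array([.5545,-.051])-[.689,.1185]
    a=np.arctan2(p[1],p[0])-np.arctan2(g[1],g[0]);Y=rot().as_matrix()[:,1]
    u=np.array([-p[1],p[0]])/np.linalg.norm(p)
    print("tool angle rel home",round(a,3),"arc cm",round(a*21.8,2),"rad",np.linalg.norm(p),"Ftan",np.round(np.dot(s["contact_force"][:2],u),1),"yhead-tang",np.round(np.degrees(np.arctan2(Y[1],Y[0])-np.arctan2(u[1],u[0])),1),"z",s["eef_pos"][2])
E
python3 -c "
from h import *
lev()
grab(4);crop('side',4,100,260,180,340,4,'c5')"
```

```text
tool angle rel home 0.334 arc cm 7.28 rad 0.21659449315543639 Ftan -6.5 yhead-tang -2.9 z 0.06605247179916497
```

View pics/c5.png

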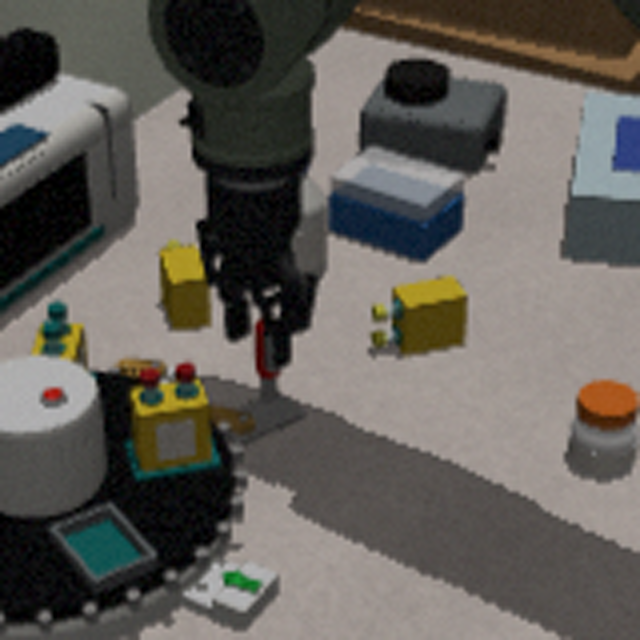

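Call:
{"method": "play_rows", "body": {
  "moves": [
    [[0,0.4,0],[-1.2,0,0]],
    [[0,0.4,0],[-1.2,0,0]],
    [[0,0.4,0],[0,0,0]],
    [[0,0.4,0],[0,0,0]],
    [[0,0.5,0],[0,0,0]],
    [[0,0.5,0],[0,0,0]],
    [[0,0.5,0],[0,0,0]],
    [[0,0.5,0],[0,0,0]]
  ]
}}

```text
time_s: 5.77
eef_pos: [0.6224, -0.0877, 0.0638]
tcp_rot: [-0.386, -0.561, -0.428, 0.594]
contact_force: [-40.2, 11.1, 28.9]
grip_width: 0.05
```

```bash
python3 -c "
from h import *
lev()
grab(5);crop('side',5,100,260,180,340,4,'c6')"
```

```text
tool angle rel home 0.359 arc cm 7.82 rad 0.21668744255889988 Ftan -41.7 yhead-tang -1.8 z 0.06377967185618007
```

View pics/c6.png

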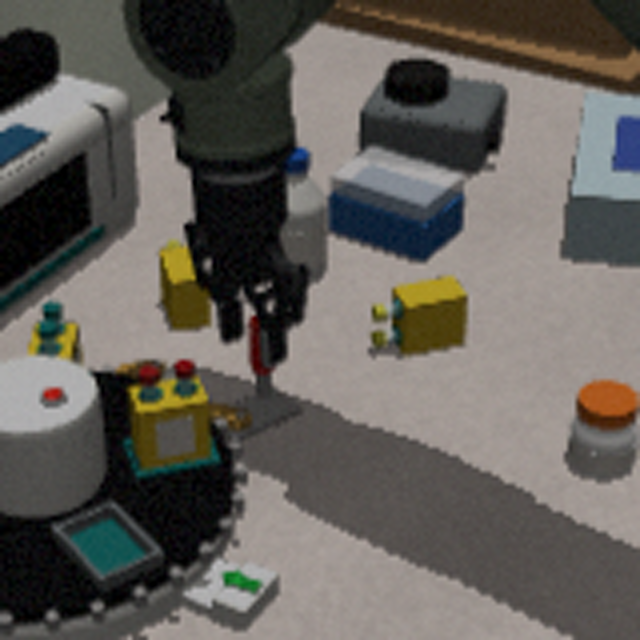

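```bash
python3 -c "
from h import *
goto([.5545,-.051,.065],-20)"
```

```text
t 5.87 pos [ 0.6224 -0.0877  0.0637] x [-0.073   0.0225 -0.9971] yhead -19.65 j7 -0.4037695167286238 F [-41.7  12.6  31.4] w 0.050160017071245226
rotvec deg (tool) [0.357  0.2068 4.3785]
shift cm now-axes [ 0.4541 -7.6207 -1.1738]  after-turn axes [-0.1251 -7.6405 -1.1257]
```

Call:
{"method": "play_rows", "body": {
  "moves": [
    [[0,-0.8,0],[0,0,2]],
    [[0,-1,0],[2.3,0,2]],
    [[0,-1,0],[2.3,0,0]],
    [[0,-1,0],[2.3,0,0]],
    [[0,-1,0],[2.3,0,0]],
    [[0,-1,0],[2.3,0,0]],
    [[0,-1,0],[2.3,0,0]],
    [[0,-1,0],[2.3,0,0]]
  ]
}}

```text
time_s: 6.53
eef_pos: [0.5474, -0.0528, 0.0662]
tcp_rot: [-0.317, -0.63, -0.317, 0.634]
contact_force: [0.5, 0.4, 0.2]
grip_width: 0.0499
```

```bash
python3 -c "
from h import *
lev()
goto([.5545,-.051,.064],-38.4)
grab(6);crop('side',6,100,260,140,340,4,'c7')"
```

```text
tool angle rel home -0.02 arc cm -0.43 rad 0.22223402143865925 Ftan 0.1 yhead-tang 2.8 z 0.06623690924327619
t 6.53 pos [ 0.5474 -0.0528  0.0662] x [-0.0041 -0.003  -1.    ] yhead -36.73 j7 -0.7198807805109947 F [0.5 0.4 0.2] w 0.04987876430977513
rotvec deg (tool) [1.6724 0.2772 0.0816]
shift cm now-axes [ 0.2203  0.4589 -0.5686]  after-turn axes [ 0.2237  0.4418 -0.5807]
```

View pics/c7.png

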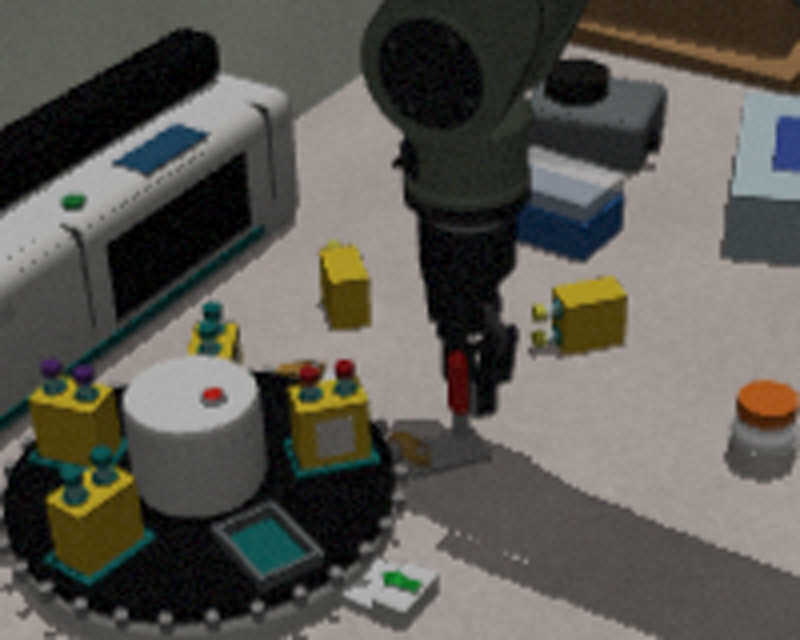

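```bash
cat >> h.py <<'E'
def bayang(n):
    """teal quad centroid in both views -> bearing of bay about axis; also port from plinth"""
    ax=np.array([.689,.1185])
    for c in("side","top"):
        im=cv2.imread(f"pics/{c}{n}.png");hsv=cv2.cvtColor(im,cv2.COLOR_BGR2HSV)
        m=(abs(hsv[...,0].astype(int)-88)<10)&(hsv[...,1]>90)&(hsv[...,2]>40)
        # restrict to bay radius region near port side
        k,l,st,ce=cv2.connectedComponentsWithStats(m.astype(np.uint8))
        for i in range(1,k):
            if st[i,4]<25: continue
            P=atz(c,(ce[i][1],ce[i][0]),.046)[:2]-ax
            if abs(np.linalg.norm(P)-.105)<.015: print(c,st[i,4],np.round(ce[i],1),"r",round(np.linalg.norm(P),4),"bearing",round(np.degrees(np.arctan2(P[1],P[0]))%360,1))
E
python3 -c "
from h import *
for n in (0,1,4,5,6): print(n);bayang(n)"
```

```text
0
side 43 [226.6 219.9] r 0.1125 bearing 208.7
side 53 [158.9 235.5] r 0.1141 bearing 72.4
side 178 [197.2 239. ] r 0.0979 bearing 138.9
top 49 [223.3 127.5] r 0.102 bearing 345.3
top 51 [192.4 146.3] r 0.1034 bearing 79.4
top 63 [240.8 148.8] r 0.1 bearing 274.9
top 144 [199.6 169.7] r 0.1055 bearing 138.4
1
side 48 [223.8 220.2] r 0.1039 bearing 207.6
side 57 [158.2 235.5] r 0.1156 bearing 71.8
side 174 [197.3 238.9] r 0.0974 bearing 139.1
top 50 [223.3 127.3] r 0.1028 bearing 345.3
top 61 [193.4 145.5] r 0.1001 bearing 76.9
top 144 [199.5 169.7] r 0.1058 bearing 138.3
4
side 37 [154.2 215.4] r 0.1196 bearing 20.6
side 53 [222.1 215.7] r 0.0987 bearing 220.8
side 156 [205.3 236.3] r 0.0969 bearing 154.0
side 63 [163.6 239.4] r 0.1157 bearing 84.7
top 37 [218.  126.2] r 0.1042 bearing 358.0
top 73 [238.8 143.1] r 0.0969 bearing 289.6
top 66 [193.1 151. ] r 0.0986 bearing 90.5
top 146 [204.7 173. ] r 0.1048 bearing 152.2
top 66 [235.4 172.7] r 0.1199 bearing 220.6
5
side 49 [221.3 214.8] r 0.0968 bearing 223.9
side 33 [154.4 216.3] r 0.1175 bearing 22.5
side 153 [206.3 235.9] r 0.0972 bearing 156.0
side 64 [164.3 240. ] r 0.1166 bearing 86.5
top 38 [217.3 126.1] r 0.1043 bearing 359.6
top 72 [238.3 142.2] r 0.096 bearing 292.3
top 68 [193.2 151.5] r 0.0982 bearing 91.7
top 148 [205.4 173.4] r 0.1048 bearing 154.0
6
side 46 [221.  215.2] r 0.0957 bearing 222.7
side 33 [154.4 216.2] r 0.1174 bearing 22.5
side 154 [206.3 235.9] r 0.0971 bearing 156.0
side 65 [164.2 240. ] r 0.1165 bearing 86.3
top 37 [217.2 126.2] r 0.104 bearing 359.6
top 73 [238.3 142.3] r 0.0958 bearing 292.0
top 67 [193.1 151.6] r 0.0985 bearing 91.8
top 148 [205.4 173.4] r 0.1048 bearing 154.0
top 34 [231.4 172.2] r 0.1084 bearing 214.5
```

Call:
{"method": "play_rows", "body": {
  "moves": [
    [[0.2,0.8,-0.5],[0,0,0]],
    [[0,0.8,0],[-1.5,0,0]],
    [[0,0.8,0],[-2,0,0]],
    [[0,0.8,0],[-2,0,0]],
    [[0,0.8,0],[-2,0,0]],
    [[0,0.8,0],[-2,0,0]],
    [[0,0.8,0],[-2,0,0]],
    [[0,0.8,0],[-2,0,0]]
  ]
}}

```text
time_s: 7.3
eef_pos: [0.6075, -0.0821, 0.0649]
tcp_rot: [-0.395, -0.584, -0.396, 0.588]
contact_force: [-4.3, 5.6, 2.3]
grip_width: 0.0501
```

```bash
python3 -c "
from h import *
lev()
goto([.6224,-.0877,.064],-20)"
```

```text
tool angle rel home 0.285 arc cm 6.21 rad 0.21650680662096514 Ftan -6.1 yhead-tang 0.2 z 0.06485981598913898
t 7.3 pos [ 0.6075 -0.0821  0.0649] x [-0.0059 -0.0015 -1.    ] yhead -21.93 j7 -0.4826824477135862 F [-4.3  5.6  2.3] w 0.05007794780786576
rotvec deg (tool) [-1.9329  0.2016  0.2843]
shift cm now-axes [ 0.078   1.5925 -0.0357]  after-turn axes [0.086  1.5924 0.0184]
```

Call:
{"method": "play_rows", "body": {
  "moves": [
    [[0,0.6,0],[-1.5,0,0]],
    [[0,0.6,0],[-1.5,0,0]],
    [[0,0.5,0],[-1,0,0]],
    [[0,0.5,0],[0,0,0]],
    [[0,0.5,0],[0,0,0]],
    [[0,0.5,0],[0,0,0]],
    [[0,0.5,0],[0,0,0]],
    [[0,0.5,0],[0,0,0]]
  ]
}}

```text
time_s: 7.97
eef_pos: [0.6225, -0.0877, 0.0625]
tcp_rot: [-0.401, -0.549, -0.441, 0.586]
contact_force: [-46.0, 13.2, 30.7]
grip_width: 0.0502
```

```bash
python3 -c "
from h import *
lev()
goto([.5545,-.051,.064],-20)
grab(7);bayang(7)"
```

```text
tool angle rel home 0.359 arc cm 7.82 rad 0.21669929227118523 Ftan -47.8 yhead-tang 1.0 z 0.06252600439135769
t 7.97 pos [ 0.6225 -0.0877  0.0625] x [-0.0754  0.0134 -0.9971] yhead -16.86 j7 -0.37544050864091755 F [-46.   13.2  30.7] w 0.05023382043816886
rotvec deg (tool) [3.1617 0.6368 4.3462]
shift cm now-axes [ 0.4149 -7.5614 -1.5484]  after-turn axes [-0.1474 -7.6454 -1.1271]
side 43 [219.6 211.6] r 0.0959 bearing 234.6
side 70 [161.  218.2] r 0.0938 bearing 26.7
side 146 [212.3 232.6] r 0.0971 bearing 169.1
side 64 [171.5 242.5] r 0.1159 bearing 99.1
top 29 [212.2 126. ] r 0.1069 bearing 11.0
top 73 [235.8 138.1] r 0.095 bearing 304.4
top 76 [194.  155.9] r 0.0966 bearing 102.8
top 72 [239.2 167.2] r 0.1159 bearing 233.8
top 146 [210.5 175.2] r 0.1047 bearing 166.3
```

Call:
{"method": "play_rows", "body": {
  "moves": [
    [[-0.2,-0.8,0],[0,0,2]],
    [[0,-1,0],[2.9,0,2]],
    [[0,-1,0],[2.9,0,0]],
    [[0,-1,0],[2.9,0,0]],
    [[0,-1,0],[2.9,0,0]],
    [[0,-1,0],[2.9,0,0]],
    [[0,-1,0],[2.9,0,0]],
    [[0,-1,0],[2.9,0,0]]
  ]
}}

```text
time_s: 8.73
eef_pos: [0.5504, -0.0583, 0.0662]
tcp_rot: [-0.314, -0.631, -0.31, 0.638]
contact_force: [0.7, 0.5, -1.4]
grip_width: 0.0497
```

```bash
python3 -c "
from h import *
lev()
goto([.5545,-.051,.064],-38.4)
grab(8);bayang(8);crop('side',8,100,260,140,340,4,'c8')"
```

```text
tool angle rel home 0.006 arc cm 0.13 rad 0.22468385091502574 Ftan 0.3 yhead-tang 0.5 z 0.06619582703154295
t 8.73 pos [ 0.5504 -0.0583  0.0662] x [-0.0063 -0.0096 -0.9999] yhead -37.59 j7 -0.7307821506277138 F [ 0.7  0.5 -1.4] w 0.049724899520840436
rotvec deg (tool) [ 0.8104  0.6537 -0.0522]
shift cm now-axes [ 0.21   -0.1228 -0.8343]  after-turn axes [ 0.2196 -0.1344 -0.83  ]
side 84 [161.5 219.6] r 0.0907 bearing 31.0
side 148 [212.3 232.5] r 0.0968 bearing 169.4
side 62 [171.4 242.6] r 0.1162 bearing 99.0
top 28 [212.2 126. ] r 0.1068 bearing 11.1
top 72 [235.9 138.1] r 0.0954 bearing 304.1
top 75 [194.1 155.9] r 0.0964 bearing 102.7
top 27 [232.9 166.8] r 0.0947 bearing 225.3
top 146 [210.4 175.1] r 0.1044 bearing 166.2
```

View pics/c8.png

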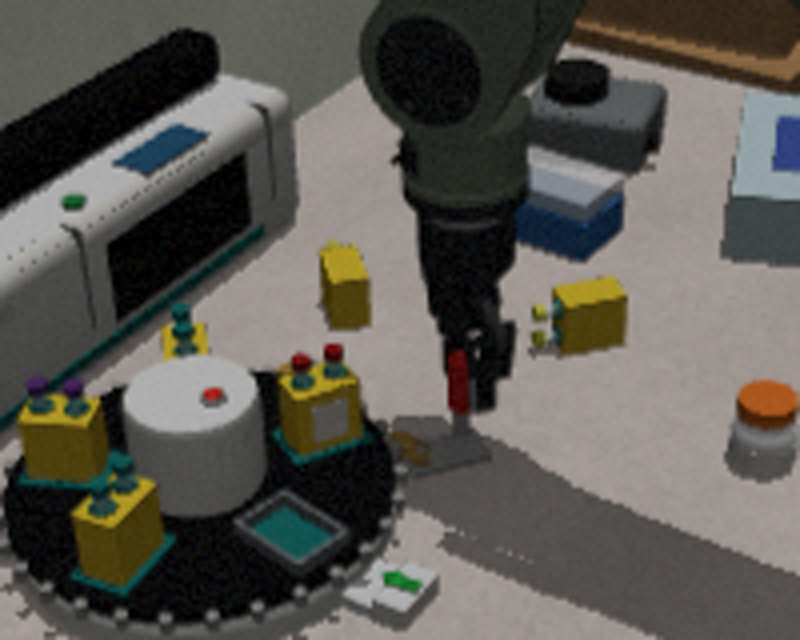

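Call:
{"method": "play_rows", "body": {
  "moves": [
    [[0.2,0.2,-0.8],[0.8,0.6,0]],
    [[0,0.8,0],[-1.5,0,0]],
    [[0,0.8,0],[-2,0,0]],
    [[0,0.8,0],[-2,0,0]],
    [[0,0.8,0],[-2,0,0]],
    [[0,0.8,0],[-2,0,0]],
    [[0,0.8,0],[-2,0,0]],
    [[0,0.8,0],[-2,0,0]]
  ]
}}

```text
time_s: 9.5
eef_pos: [0.6112, -0.0825, 0.0634]
tcp_rot: [0.386, 0.592, 0.389, -0.59]
contact_force: [-5.2, 4.5, 3.6]
grip_width: 0.0496
```

Call:
{"method": "play_rows", "body": {
  "moves": [
    [[0,0.6,0],[-1.5,0,0]],
    [[0,0.6,0],[-1.5,0,0]],
    [[0,0.5,0],[-1,0,0]],
    [[0,0.5,0],[0,0,0]],
    [[0,0.5,0],[0,0,0]],
    [[0,0.5,0],[0,0,0]],
    [[0,0.5,0],[0,0,0]],
    [[0,0.5,0],[0,0,0]]
  ]
}}

```text
time_s: 10.17
eef_pos: [0.6225, -0.0861, 0.0574]
tcp_rot: [-0.388, -0.554, -0.44, 0.591]
contact_force: [-50.0, 12.8, 39.5]
grip_width: 0.0502
```

```bash
python3 -c "
from h import *
lev()
goto([.5545,-.051,.064],-20)
grab(9);bayang(9)"
```

```text
tool angle rel home 0.357 arc cm 7.77 rad 0.21509607271752565 Ftan -51.5 yhead-tang -0.3 z 0.05739944497195118
t 10.17 pos [ 0.6225 -0.0861  0.0574] x [-0.0861  0.0291 -0.9959] yhead -18.26 j7 -0.3886295359797055 F [-50.   12.8  39.5] w 0.05022102899136394
rotvec deg (tool) [1.7378 0.0423 5.2143]
shift cm now-axes [ 0.0304 -7.5876 -1.1987]  after-turn axes [-0.6601 -7.5918 -0.9686]
side 43 [217.1 208. ] r 0.0977 bearing 247.2
side 59 [156.8 223.1] r 0.1038 bearing 40.5
side 136 [217.3 228.7] r 0.0978 bearing 182.5
side 66 [178.3 244.2] r 0.1173 bearing 109.9
top 73 [232.8 134.3] r 0.096 bearing 316.6
top 75 [195.5 160.6] r 0.0971 bearing 115.1
top 71 [241.9 162.5] r 0.1153 bearing 245.0
top 149 [215.6 175.9] r 0.1047 bearing 178.0
```

Call:
{"method": "play_rows", "body": {
  "moves": [
    [[-0.2,-0.8,0],[0,0,2.5]],
    [[-0.2,-1,0],[2.9,0,2.5]],
    [[0,-1,0],[2.9,0,0]],
    [[0,-1,0],[2.9,0,0]],
    [[0,-1,0],[2.9,0,0]],
    [[0,-1,0],[2.9,0,0]],
    [[0,-1,0],[2.9,0,0]],
    [[0,-1,-0.4],[2.9,0,0]]
  ]
}}

```text
time_s: 10.93
eef_pos: [0.558, -0.0509, 0.06]
tcp_rot: [0.303, 0.639, 0.306, -0.637]
contact_force: [0.0, 0.1, 0.6]
grip_width: 0.05
```

Call:
{"method": "play_rows", "body": {
  "moves": [
    [[0,0,-0.3],[0,0,0]],
    [[-2,0,0],[0,0,0]],
    [[-2,0,0],[0,0,0]],
    [[-2,0,0],[0,0,0]],
    [[-2,0,0],[0,0,0]],
    [[-2,0,0],[0,0,0]],
    [[-2,0,0],[0,0,0]],
    [[-2,0,0],[0,0,0]]
  ]
}}

```text
time_s: 11.6
eef_pos: [0.5672, -0.0507, 0.2024]
tcp_rot: [0.31, 0.636, 0.313, -0.634]
contact_force: [-0.6, 0.5, -0.0]
grip_width: 0.0498
```

```bash
python3 -c "
from h import *
lev();goto([.55,-.26,.2],-38)
grab(10);bayang(10);crop('side',10,100,260,140,340,4,'c9');crop('top',10,105,225,180,330,5,'c10')
for c in ('side','top'): print([(np.round(d['centre'],1),round(d['confidence'],2)) for d in tip_of('bay',c)],[(np.round(d['centre'],1),round(d['confidence'],2)) for d in tip_of('port',c)],atz(c,tip_of('port',c)[0]['centre'],.046),atz(c,tip_of('bay',c)[0]['centre'],.046))
"
```

```text
tool angle rel home 0.047 arc cm 1.02 rad 0.20844353198162938 Ftan -0.8 yhead-tang -2.0 z 0.20238823265187927
t 11.6 pos [ 0.5672 -0.0507  0.2024] x [ 0.0006  0.0056 -1.    ] yhead -37.78 j7 -0.7057561229055754 F [-0.6  0.5 -0. ] w 0.04975773349068302
rotvec deg (tool) [ 0.217 -0.273  0.169]
shift cm now-axes [ 0.1211 11.4615 17.6001]  after-turn axes [ 0.2388 11.5276 17.5558]
side 52 [157.2 223.2] r 0.1027 bearing 40.9
side 135 [217.2 228.7] r 0.0976 bearing 182.5
side 63 [178.4 244.1] r 0.1168 bearing 110.1
top 73 [232.7 134.3] r 0.0957 bearing 316.8
top 26 [197.6 134.6] r 0.1059 bearing 49.7
top 75 [195.4 160.6] r 0.097 bearing 114.9
top 149 [215.6 175.9] r 0.1048 bearing 178.0
[(array([227.7, 218.3]), 0.81)] [(array([227.8, 216.4]), 0.7)] [0.5959 0.1121 0.046 ] [0.5911 0.1088 0.046 ]
[(array([173.5, 217.3]), 0.63)] [(array([174.7, 213.5]), 0.87)] [0.5894 0.1308 0.046 ] [0.5944 0.1152 0.046 ]
```

View pics/c9.png

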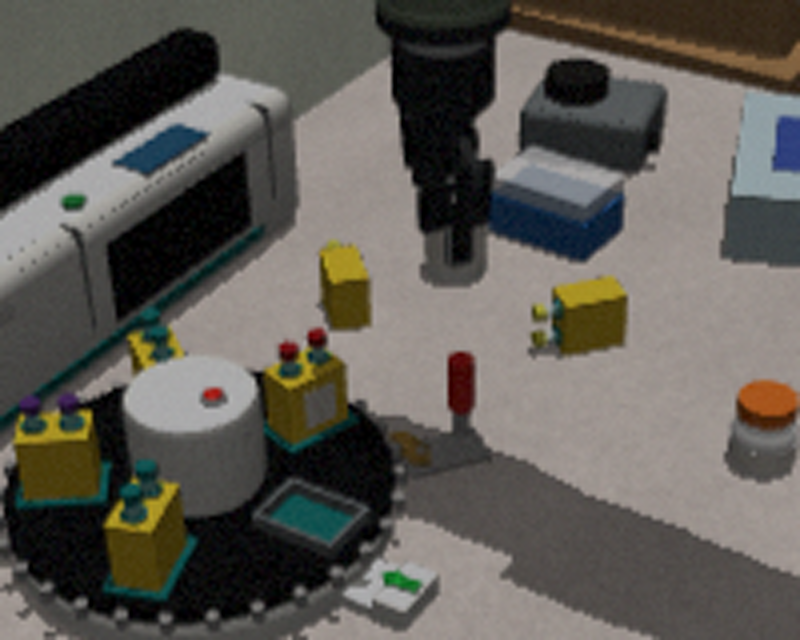

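View pics/c10.png

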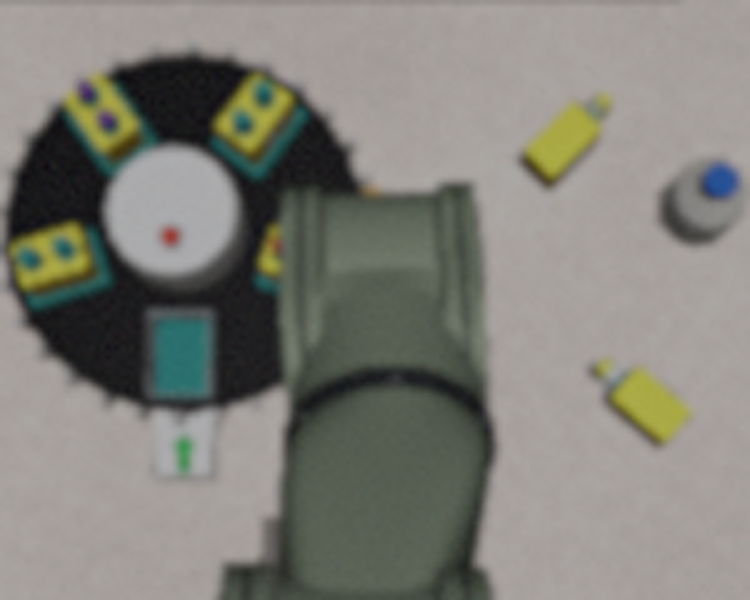

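```bash
python3 - <<'E'
from h import *
for n in (0,10):
  for c,b in (("top",(170,205,290,330)),("side",(150,205,255,320))):
    im=cv2.imread(f"pics/{c}{n}.png");hsv=cv2.cvtColor(im,cv2.COLOR_BGR2HSV)
    m=(abs(hsv[...,0].astype(int)-28)<7)&(hsv[...,1]>110)&(hsv[...,2]>(50 if c=="top" else 125))
    m2=np.zeros_like(m);m2[b[0]:b[1],b[2]:b[3]]=m[b[0]:b[1],b[2]:b[3]]
    k,l,st,ce=cv2.connectedComponentsWithStats(m2.astype(np.uint8));i=1+np.argmax(st[1:,4])
    pts=np.argwhere(l==i)
    P=np.array([atz(c,p,.056)[:2] for p in pts])*1000
    rc=cv2.minAreaRect(P.astype(np.float32));cov=np.cov(P.T);w,v=np.linalg.eigh(cov)
    print(n,c,st[i],"mean",P.mean(0),"rect",rc,"pca",np.degrees(np.arctan2(v[1,1],v[0,1])),np.sqrt(w*12))
for nm,a,b in (("cap",(155+270/12,260+178/12),(165+163/12,285+188/12)),):
    print(nm,tri(a,b))
Tt=lambda x,y:(165+y/12-.46,285+x/12-.46)
Ss=lambda x,y:(155+y/12-.46,260+x/12-.46)
# corner matches top face: top crop vs side crop
for t,s in (((275,160),(218,208)),((398,270),(400,170)),((335,347),(440,225)),((203,238),(258,265))):
    print(tri(Ss(*s),Tt(*t)), atz("top",Tt(*t),.056))
E
```

```text
0 top [302 179  15  14 118] mean [ 542.9877 -261.1347] rect ((542.8663940429688, -261.5360412597656), (54.907100677490234, 35.17332458496094), 49.78996276855469) pca 51.71890602681937 [35.716  54.9931]
0 side [279 169  18   8  88] mean [ 546.0463 -264.1123] rect ((545.96240234375, -264.1800537109375), (59.15312957763672, 34.99479675292969), 50.457401275634766) pca 52.34497972257547 [36.1542 60.0097]
10 top [302 179  15  14 118] mean [ 542.9877 -261.1347] rect ((542.8663940429688, -261.5360412597656), (54.907100677490234, 35.17332458496094), 49.78996276855469) pca 51.71890602681937 [35.716  54.9931]
10 side [279 169  18   8  88] mean [ 546.0463 -264.1123] rect ((545.96240234375, -264.1800537109375), (59.15312957763672, 34.99479675292969), 50.457401275634766) pca 52.34497972257547 [36.1542 60.0097]
cap (array([ 0.5751, -0.2273,  0.0448]), np.float64(0.0027373535067156895))
(array([ 0.5774, -0.2539,  0.0535]), np.float64(0.0034811645654272724)) [ 0.5755 -0.2543  0.056 ]
(array([ 0.5382, -0.2952,  0.0572]), np.float64(0.0006927057796215483)) [ 0.538  -0.2956  0.056 ]
(array([ 0.513 , -0.2733,  0.0573]), np.float64(0.0026885196698194134)) [ 0.5118 -0.274   0.056 ]
(array([ 0.5506, -0.229 ,  0.0555]), np.float64(0.003788226502945158)) [ 0.5488 -0.2297  0.056 ]
```

```bash
cat >> h.py <<'E'
def target(pos,X,Y):
    X=np.array(X,float);Y=np.array(Y,float);X/=np.linalg.norm(X);Y-=X*(X@Y);Y/=np.linalg.norm(Y)
    B=np.c_[X,Y,np.cross(X,Y)];s=r.get_state();A=rot();p=np.array(s["eef_pos"]);d=np.array(pos)-p
    print("t",round(s["time_s"],2),"pos",p,"X",A.as_matrix()[:,0],"Y",A.as_matrix()[:,1],"F",np.round(s["contact_force"],1),"w",round(s["grip_width"],4))
    print("joints",np.round(s["joints"],2))
    print("turn tool deg",np.degrees((A.inv()*R.from_matrix(B)).as_rotvec())," shift now",A.as_matrix().T@d*100," shift after",B.T@d*100)
def lying(hdeg,a,back,g=(.548,-.258,.033),pz=.0187):
    h=np.array([np.cos(np.radians(hdeg)),np.sin(np.radians(hdeg)),0]);y=np.array([h[1],-h[0],0])
    x=np.cos(np.radians(a))*np.array([0,0,-1.])-np.sin(np.radians(a))*h
    target(np.array(g)+(pz-back)*x,x,y)
E
python3 -c "
from h import *
lying(50.5,35,.1);lying(50.5,35,.13)"
```

```text
t 12.1 pos [ 0.566  -0.0501  0.2006] X [-0.0012  0.0058 -1.    ] Y [ 0.7889 -0.6145 -0.0045] F [-0.7 -0.2  0.1] w 0.0503
joints [ 0.09  0.73 -0.11  1.55  0.09  0.86 -0.71]
turn tool deg [  1.612  -35.2137  -0.232 ]  shift now [10.0037 11.53   12.8893]  shift after [15.4633 11.8354  4.4673]
t 12.1 pos [ 0.566  -0.0501  0.2006] X [-0.0012  0.0058 -1.    ] Y [ 0.7889 -0.6145 -0.0045] F [-0.7 -0.2  0.1] w 0.0503
joints [ 0.09  0.73 -0.11  1.55  0.09  0.86 -0.71]
turn tool deg [  1.612  -35.2137  -0.232 ]  shift now [ 7.5526 11.5665 11.1598]  shift after [12.4633 11.8354  4.4673]
```

Call:
{"method": "play_rows", "body": {
  "moves": [
    [[0,1.9,0],[0.8,-5.9,0]],
    [[0,2,0],[0.8,-5.9,0]],
    [[0,2,0],[0,-5.9,0]],
    [[0,2,0],[0,-5.9,0]],
    [[0,2,0],[0,-5.9,0]],
    [[0,2,0],[0,-5.9,0]],
    [[0,0,2.2],[0,0,0]],
    [[0,0,2.2],[0,0,0]]
  ],
  "fingers": 6.5
}}

```text
time_s: 12.77
eef_pos: [0.628, -0.147, 0.213]
tcp_rot: [-0.375, -0.428, -0.208, 0.796]
contact_force: [0.2, -1.3, 1.8]
grip_width: 0.0647
```

```bash
python3 -c "
from h import *
lying(50.5,35,.05)"
```

```text
t 12.77 pos [ 0.628 -0.147  0.213] X [-0.3526 -0.4181 -0.8372] Y [ 0.7743 -0.6328 -0.0101] F [ 0.2 -1.3  1.8] w 0.0647
joints [-0.06  1.09  0.14  0.8   0.32  1.64 -0.69]
turn tool deg [ 0.5265 -1.8484  0.3425]  shift now [19.3979  0.9933  1.4903]  shift after [19.4413  0.888   0.8551]
```

Call:
{"method": "play_rows", "body": {
  "moves": [
    [[2,0.9,0.9],[0.5,-1.8,0.3]],
    [[2.5,0,0],[0,0,0]],
    [[2.5,0,0],[0,0,0]],
    [[2.5,0,0],[0,0,0]],
    [[2.5,0,0],[0,0,0]],
    [[2.5,0,0],[0,0,0]],
    [[1.5,0,0],[0,0,0]],
    [[0,0,0],[0,0,0]]
  ]
}}

```text
time_s: 13.43
eef_pos: [0.568, -0.2343, 0.0788]
tcp_rot: [-0.379, -0.416, -0.198, 0.803]
contact_force: [-0.1, -0.9, 0.3]
grip_width: 0.065
```

```bash
python3 -c "
from h import *
lying(50.5,35,.0)
grab(11);crop('side',11,90,220,210,370,5,'d1');crop('top',11,105,225,240,390,5,'d2')"
```

```text
t 13.43 pos [ 0.568  -0.2343  0.0788] X [-0.3674 -0.443  -0.8178] Y [ 0.7728 -0.6346 -0.0034] F [-0.1 -0.9  0.3] w 0.065
joints [ 0.04  1.15  0.15  1.17  0.39  1.2  -0.78]
turn tool deg [0.2015 0.1341 0.0994]  shift now [ 7.3998 -0.0229 -0.0961]  shift after [ 7.4    -0.0361 -0.0787]
```

View pics/d1.png

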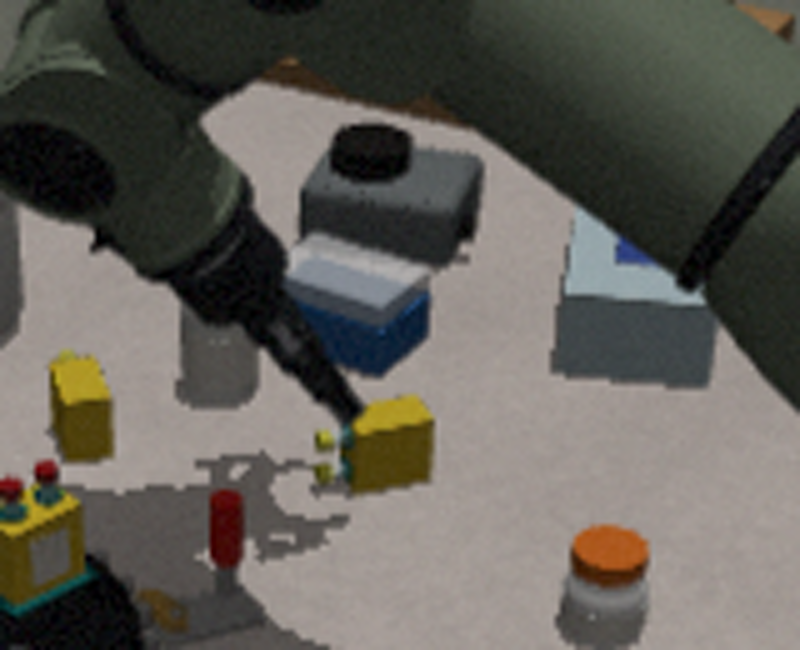

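View pics/d2.png

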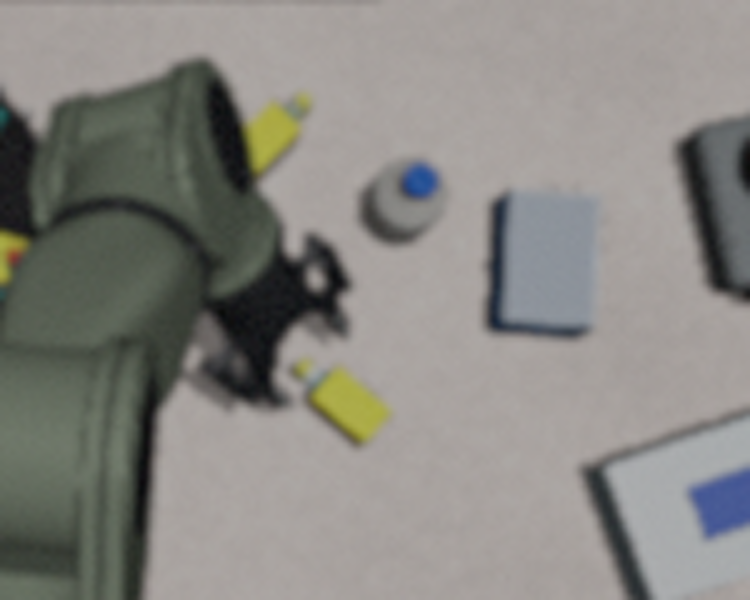

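Call:
{"method": "play_rows", "body": {
  "moves": [
    [[1.5,0,0],[0,0,0]],
    [[1.5,0,0],[0,0,0]],
    [[1.5,0,0],[0,0,0]],
    [[1.3,0,0],[0,0,0]],
    [[1,0,0],[0,0,0]],
    [[0.5,0,0],[0,0,0]],
    [[0,0,0],[0,0,0]],
    [[0,0,0],[0,0,0]]
  ]
}}

```text
time_s: 14.2
eef_pos: [0.5518, -0.2617, 0.0253]
tcp_rot: [-0.384, -0.422, -0.197, 0.797]
contact_force: [0.0, -0.3, 1.0]
grip_width: 0.0652
```

```bash
python3 -c "
from h import *
lying(50.5,35,.0)
grab(12);crop('side',12,110,220,230,350,6,'d3');crop('top',12,145,225,270,360,8,'d4')"
```

```text
t 14.2 pos [ 0.5518 -0.2617  0.0253] X [-0.3496 -0.4458 -0.8241] Y [ 0.7785 -0.6276  0.0092] F [ 0.  -0.3  1. ] w 0.0652
joints [ 0.07  1.21  0.16  1.25  0.43  1.04 -0.81]
turn tool deg [ 0.2161 -0.4999 -0.7911]  shift now [ 1.2003 -0.5425  0.4181]  shift after [ 1.2113 -0.5243  0.4096]
```

View pics/d3.png

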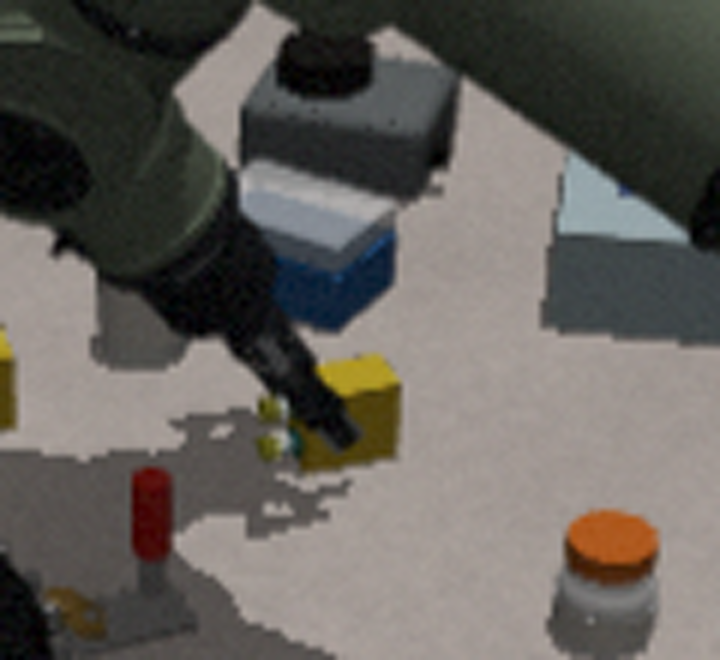

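View pics/d4.png

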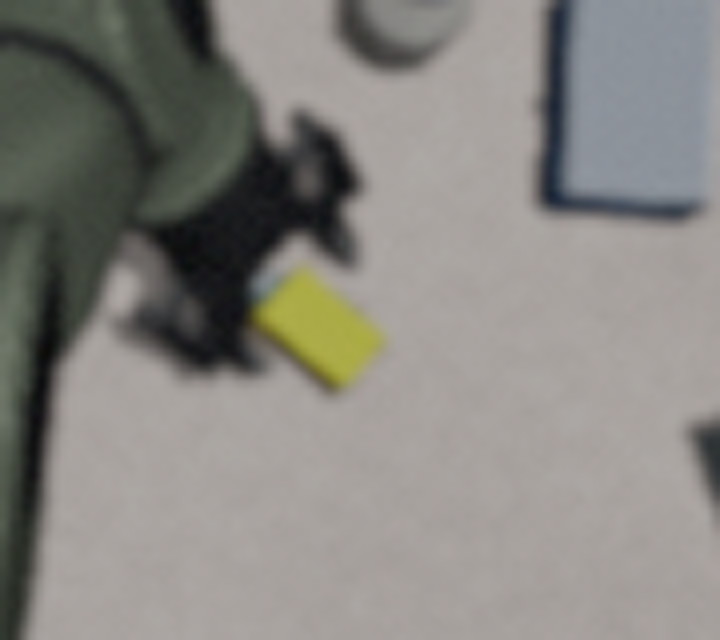

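Call:
{"method": "play_rows", "body": {
  "moves": [
    [[0.4,-0.5,0.4],[0,-0.5,-0.8]],
    [[0.5,0,0],[0,0,0]],
    [[0.3,0,0],[0,0,0]],
    [[0,0,0],[0,0,0]],
    [[0,0,0],[0,0,0]],
    [[0,0,0],[0,0,0]],
    [[0,0,0],[0,0,0]],
    [[0,0,0],[0,0,0]]
  ]
}}

```text
time_s: 14.97
eef_pos: [0.5414, -0.2663, 0.018]
tcp_rot: [-0.379, -0.417, -0.198, 0.802]
contact_force: [-0.5, 0.2, -0.3]
grip_width: 0.0648
```

Call:
{"method": "play_rows", "body": {
  "moves": [
    [[0,0,0],[0,0,0]],
    [[0,0,0],[0,0,0]],
    [[0,0,0],[0,0,0]],
    [[0,0,0],[0,0,0]],
    [[0,0,0],[0,0,0]],
    [[0,0,0],[0,0,0]],
    [[0,0,0],[0,0,0]],
    [[0,0,0],[0,0,0]]
  ],
  "fingers": 3
}}

```text
time_s: 15.63
eef_pos: [0.5418, -0.2661, 0.0183]
tcp_rot: [-0.379, -0.417, -0.198, 0.802]
contact_force: [-0.1, 0.2, -0.5]
grip_width: 0.0354
```

```bash
python3 -c "
from h import *
lying(50.5,35,.0)
grab(13);crop('side',13,110,220,230,350,6,'d5');crop('top',13,145,225,270,360,8,'d6')"
```

```text
t 15.63 pos [ 0.5418 -0.2661  0.0183] X [-0.364  -0.4426 -0.8195] Y [ 0.7737 -0.6336 -0.0015] F [-0.1  0.2 -0.5] w 0.0354
joints [ 0.08  1.21  0.17  1.27  0.43  1.03 -0.81]
turn tool deg [ 0.1987 -0.0363 -0.0371]  shift now [ 0.0838 -0.0385  0.0074]  shift after [ 0.0838 -0.0385  0.0075]
```

View pics/d5.png

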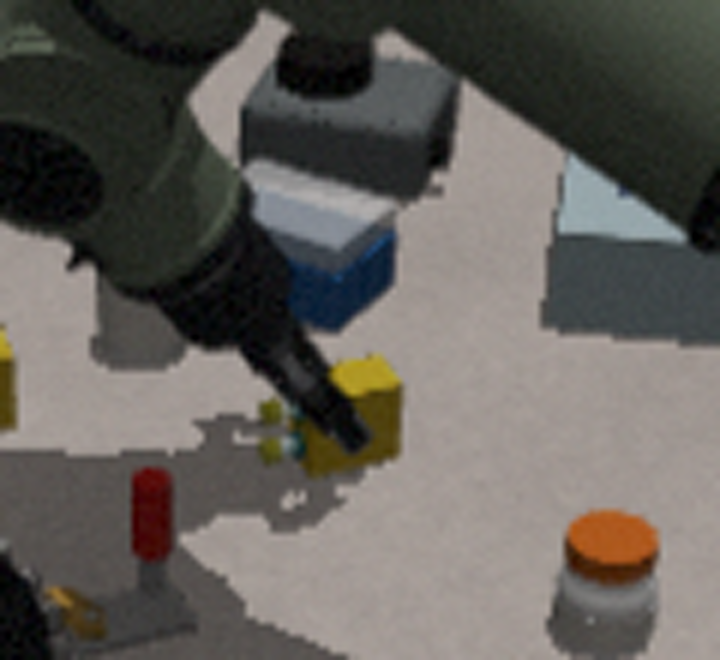

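View pics/d6.png

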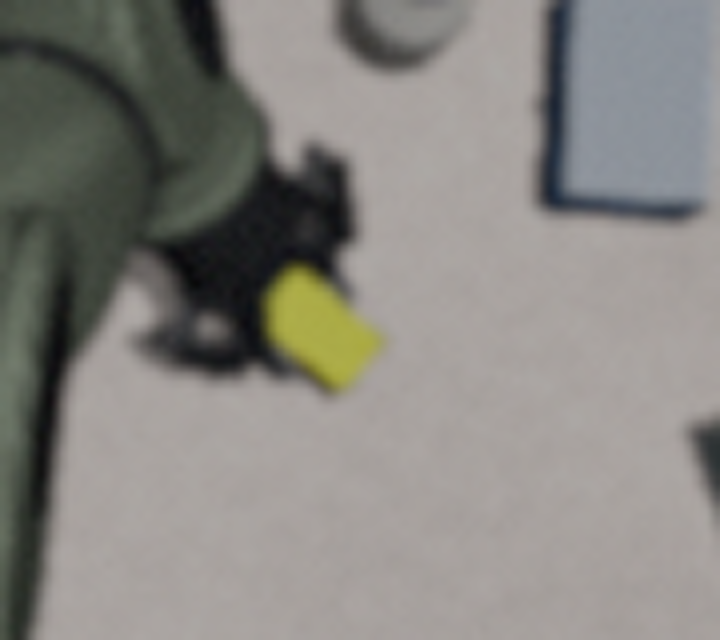

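Call:
{"method": "play_rows", "body": {
  "moves": [
    [[-1,0,0.7],[0,0,0]],
    [[-2,0,1.4],[0,0,0]],
    [[-2,0,1.4],[0,0,0]],
    [[-2,0,1.4],[0,0,0]],
    [[-2,0,1.4],[0,0,0]],
    [[-2,0,1.4],[0,0,0]],
    [[-1,0,0.7],[0,0,0]],
    [[0,0,0],[0,0,0]]
  ]
}}

```text
time_s: 16.4
eef_pos: [0.5406, -0.2658, 0.1747]
tcp_rot: [-0.378, -0.417, -0.199, 0.802]
contact_force: [0.2, 0.1, -2.4]
grip_width: 0.0353
```

```bash
cat >> h.py <<'E'
def stand(hdeg,a,pos):
    h=np.array([np.cos(np.radians(hdeg)),np.sin(np.radians(hdeg)),0]);y=np.array([h[1],-h[0],0])
    x=np.cos(np.radians(a))*h+np.sin(np.radians(a))*np.array([0,0,-1.])
    target(pos,x,y)
E
python3 -c "
from h import *
lying(50.5,35,.0)
stand(0,35,[.57,-.22,.15])
grab(14);crop('side',14,70,220,210,370,5,'d7')"
```

```text
t 16.4 pos [ 0.5406 -0.2658  0.1747] X [-0.3654 -0.4406 -0.82  ] Y [ 0.7734 -0.6339 -0.004 ] F [ 0.2  0.1 -2.4] w 0.0353
joints [ 0.08  0.99  0.16  1.23  0.41  1.26 -0.69]
turn tool deg [ 0.2628 -0.0838  0.0981]  shift now [12.872   0.1353 -8.9843]  shift after [12.859   0.072  -9.0036]
t 16.4 pos [ 0.5406 -0.2658  0.1747] X [-0.3654 -0.4406 -0.82  ] Y [ 0.7734 -0.6339 -0.004 ] F [ 0.2  0.1 -2.4] w 0.0353
joints [ 0.08  0.99  0.16  1.23  0.41  1.26 -0.69]
turn tool deg [55.0352 83.5776  9.9878]  shift now [-1.0699 -0.6226 -5.8454]  shift after [ 3.8207 -4.5816  0.335 ]
```

View pics/d7.png

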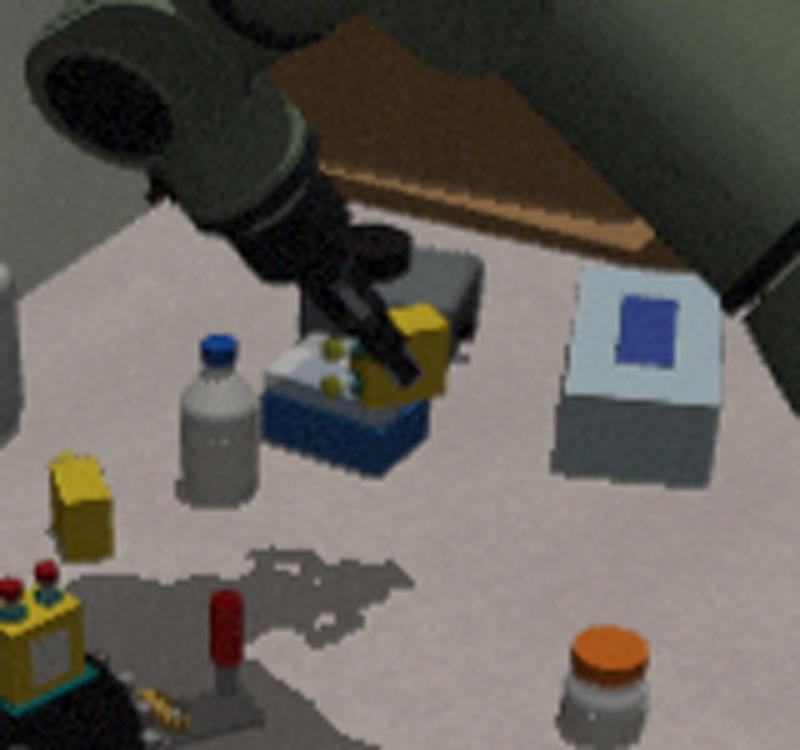

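Call:
{"method": "play_rows", "body": {
  "moves": [
    [[-0.5,0,0],[3.5,5.2,0.6]],
    [[-0.5,0,0],[3.5,5.2,0.6]],
    [[0,0,0],[3.5,5.2,0.6]],
    [[0,0,0],[3.5,5.2,0.6]],
    [[0,0,0],[3.5,5.2,0.6]],
    [[0,0,0],[3.5,5.2,0.6]],
    [[0,0,0],[3.5,5.2,0.6]],
    [[0,0,0],[3.5,5.2,0.6]]
  ]
}}

```text
time_s: 17.17
eef_pos: [0.5424, -0.2554, 0.1678]
tcp_rot: [0.196, 0.762, 0.107, -0.608]
contact_force: [1.4, -0.0, -3.5]
grip_width: 0.0354
```

```bash
python3 -c "
from h import *
stand(0,35,[.57,-.22,.17])"
```

```text
t 17.17 pos [ 0.5424 -0.2554  0.1678] X [ 0.2383 -0.0751 -0.9683] Y [ 0.4014 -0.9003  0.1685] F [ 1.4 -0.  -3.5] w 0.0354
joints [ 0.44  0.73 -0.08  1.77  0.08  0.39 -0.81]
turn tool deg [25.89   41.422   5.1009]  shift now [ 0.1736 -2.0395 -3.9944]  shift after [ 2.1283 -3.5358 -1.7645]
```

```bash
python3 -c "
from h import *
for h in (100,110,120,130): stand(h,35,[.48,-.22,.17])
for n in ('specimen','glovebox','tipbox','reagent'):
    d=tip_of(n,'top')
    print(n,[(atz('top',e['centre'],0)[:2],e['confidence']) for e in d[:2]])
"
```

```text
t 17.17 pos [ 0.5424 -0.2554  0.1678] X [ 0.2383 -0.0751 -0.9683] Y [ 0.4014 -0.9003  0.1685] F [ 1.4 -0.  -3.5] w 0.0354
joints [ 0.44  0.73 -0.08  1.77  0.08  0.39 -0.81]
turn tool deg [-60.9165  43.7451 -49.4942]  shift now [-1.9707 -5.6516  3.9651]  shift after [ 3.6118 -5.5357 -2.8032]
t 17.17 pos [ 0.5424 -0.2554  0.1678] X [ 0.2383 -0.0751 -0.9683] Y [ 0.4014 -0.9003  0.1685] F [ 1.4 -0.  -3.5] w 0.0354
joints [ 0.44  0.73 -0.08  1.77  0.08  0.39 -0.81]
turn tool deg [-69.7838  42.6029 -54.7048]  shift now [-1.9707 -5.6516  3.9651]  shift after [ 4.3424 -4.6586 -3.3148]
t 17.17 pos [ 0.5424 -0.2554  0.1678] X [ 0.2383 -0.0751 -0.9683] Y [ 0.4014 -0.9003  0.1685] F [ 1.4 -0.  -3.5] w 0.0354
joints [ 0.44  0.73 -0.08  1.77  0.08  0.39 -0.81]
turn tool deg [-78.6756  41.1714 -59.8538]  shift now [-1.9707 -5.6516  3.9651]  shift after [ 4.9371 -3.64   -3.7312]
t 17.17 pos [ 0.5424 -0.2554  0.1678] X [ 0.2383 -0.0751 -0.9683] Y [ 0.4014 -0.9003  0.1685] F [ 1.4 -0.  -3.5] w 0.0354
joints [ 0.44  0.73 -0.08  1.77  0.08  0.39 -0.81]
turn tool deg [-87.5888  39.4336 -64.9349]  shift now [-1.9707 -5.6516  3.9651]  shift after [ 5.3779 -2.5108 -4.0399]
specimen [(array([ 0.3431, -0.1774]), 0.49)]
glovebox [(array([ 0.4737, -0.5895]), 0.55), (array([0.3751, 0.3322]), 0.28)]
tipbox [(array([ 0.6575, -0.4202]), 0.55)]
reagent [(array([ 0.7116, -0.3113]), 0.69), (array([ 0.467 , -0.5939]), 0.63)]
```

Call:
{"method": "play_rows", "body": {
  "moves": [
    [[0,0,0],[-4.6,2.6,-3.6]],
    [[0,0,0],[-4.6,2.6,-3.6]],
    [[0,0,0],[-4.6,2.6,-3.6]],
    [[0,0,0],[-4.6,2.6,-3.6]],
    [[0,0,0],[-4.6,2.6,-3.6]],
    [[0,0,0],[-4.6,2.6,-3.6]],
    [[0,0,0],[-4.6,2.6,-3.6]],
    [[0,0,0],[-4.6,2.6,-3.6]]
  ]
}}

```text
time_s: 18.03
eef_pos: [0.5455, -0.2457, 0.164]
tcp_rot: [0.25, 0.692, 0.531, -0.421]
contact_force: [-0.7, 0.1, -2.4]
grip_width: 0.0353
```

```bash
python3 -c "
from h import *
for h in (115,130): stand(h,35,[.48,-.22,.17])
"
```

```text
t 18.03 pos [ 0.5455 -0.2457  0.164 ] X [ 0.0824  0.5239 -0.8478] Y [ 0.945  -0.3113 -0.1006] F [-0.7  0.1 -2.4] w 0.0353
joints [ 0.9   1.05 -0.73  1.24  0.09  1.15  0.04]
turn tool deg [-35.4045  20.1209 -25.7507]  shift now [ 0.3022 -7.0507 -0.2786]  shift after [ 3.8354 -4.8482 -3.4154]
t 18.03 pos [ 0.5455 -0.2457  0.164 ] X [ 0.0824  0.5239 -0.8478] Y [ 0.945  -0.3113 -0.1006] F [-0.7  0.1 -2.4] w 0.0353
joints [ 0.9   1.05 -0.73  1.24  0.09  1.15  0.04]
turn tool deg [-46.1838  18.4357 -36.2227]  shift now [ 0.3022 -7.0507 -0.2786]  shift after [ 4.7209 -3.3628 -4.0355]
```

Call:
{"method": "play_rows", "body": {
  "moves": [
    [[0,-0.7,0],[-5,2.9,-3.6]],
    [[0,-0.7,0],[-5,2.9,-3.6]],
    [[0,-0.7,0],[-5,2.9,-3.6]],
    [[0,-0.7,0],[-5,2.9,-3.6]],
    [[0,-0.7,0],[-5,2.9,-3.6]],
    [[0,-0.7,0],[-5,2.9,-3.6]],
    [[0,-0.7,0],[-5,2.9,-3.6]],
    [[0,0,0],[0,0,0]]
  ]
}}

```text
time_s: 18.7
eef_pos: [0.4959, -0.2438, 0.1566]
tcp_rot: [0.243, 0.508, 0.811, -0.157]
contact_force: [0.4, 0.8, -2.6]
grip_width: 0.0353
```

```bash
python3 -c "
from h import *
for h in (115,): stand(h,35,[.48,-.22,.10])
grab(15);crop('side',15,50,220,200,400,4,'d8');crop('top',15,105,265,230,390,5,'d9')
"
```

```text
t 18.7 pos [ 0.4959 -0.2438  0.1566] X [-0.3653  0.7479 -0.5543] Y [ 0.9007  0.4345 -0.0074] F [ 0.4  0.8 -2.6] w 0.0353
joints [ 0.77  1.36 -0.71  0.64  0.04  2.01  0.74]
turn tool deg [ 0.0751 -1.3332  0.8584]  shift now [ 5.4964 -0.3581  3.1404]  shift after [ 5.5621 -0.4369  3.0123]
```

View pics/d8.png

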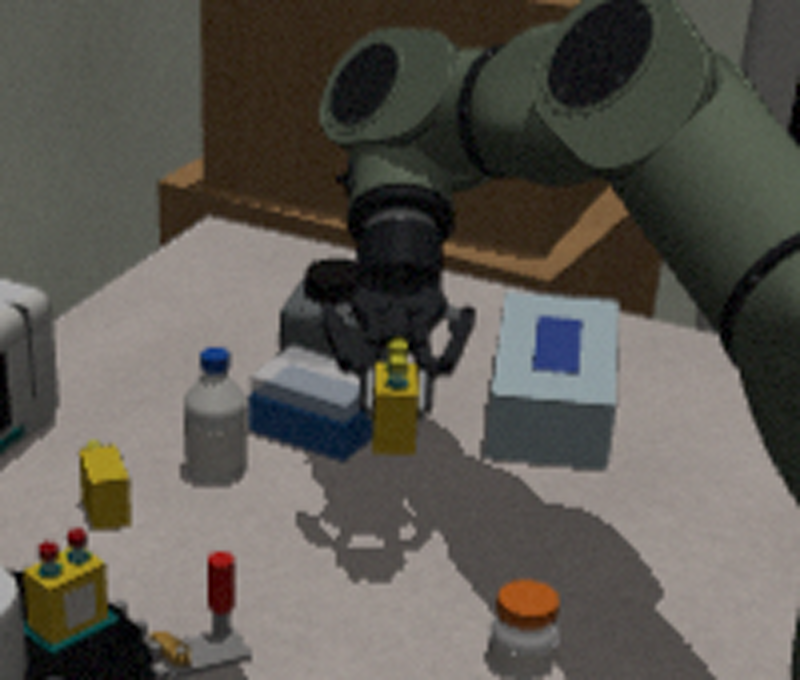

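View pics/d9.png

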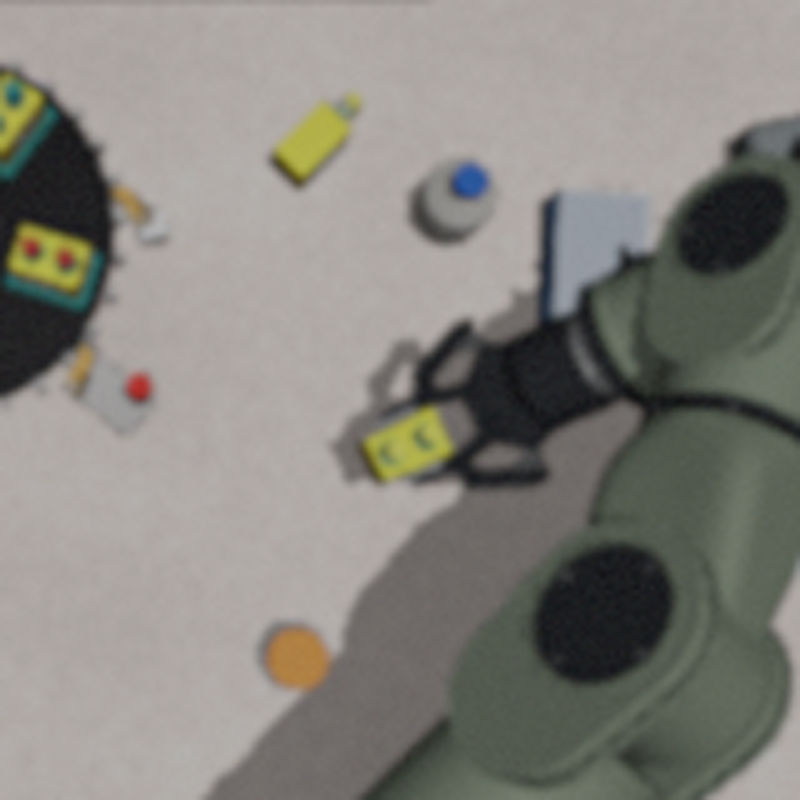

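Call:
{"method": "play_rows", "body": {
  "moves": [
    [[0.5,0,0.7],[0,-1.3,0.9]],
    [[1,0,1.4],[0,0,0]],
    [[1,0,1.4],[0,0,0]],
    [[1,0,1.4],[0,0,0]],
    [[1,0,1.4],[0,0,0]],
    [[1,0,1.4],[0,0,0]],
    [[0,0,0],[0,0,0]],
    [[0,0,0],[0,0,0]]
  ]
}}

```text
time_s: 19.47
eef_pos: [0.4975, -0.2422, 0.0546]
tcp_rot: [0.254, 0.519, 0.799, -0.168]
contact_force: [0.9, -0.4, -1.3]
grip_width: 0.0356
```

```bash
python3 -c "
from h import *
s=r.get_state()['eef_pos']
stand(115.5,35,[s[0],s[1],.030])
"
```

```text
t 19.47 pos [ 0.4975 -0.2422  0.0546] X [-0.3332  0.7431 -0.5804] Y [ 0.9141  0.4053 -0.0058] F [ 0.9 -0.4 -1.3] w 0.0356
joints [ 0.78  1.47 -0.7   0.68  0.11  1.85  0.79]
turn tool deg [-1.1848  0.472  -1.1059]  shift now [1.4303 0.0142 2.007 ]  shift after [1.4136 0.     2.0188]
```

Call:
{"method": "play_rows", "body": {
  "moves": [
    [[0.5,0,0.7],[0,0.4,-0.4]],
    [[0.4,0,0.6],[0,0,0]],
    [[0.2,0,0.3],[0,0,0]],
    [[0.1,0,0.15],[0,0,0]],
    [[0,0,0],[0,0,0]],
    [[0,0,0],[0,0,0]],
    [[0,0,0],[0,0,0]],
    [[0,0,0],[0,0,0]]
  ]
}}

```text
time_s: 20.13
eef_pos: [0.4985, -0.243, 0.0347]
tcp_rot: [0.251, 0.518, 0.8, -0.168]
contact_force: [-0.4, -0.4, -1.3]
grip_width: 0.0353
```

```bash
python3 -c "
from h import *
s=r.get_state()['eef_pos']
stand(114,35,[s[0],s[1],.027])
grab(16);crop('side',16,100,220,240,360,5,'e1')
"
```

```text
t 20.13 pos [ 0.4985 -0.243   0.0347] X [-0.3378  0.7441 -0.5764] Y [ 0.913   0.4079 -0.0085] F [-0.4 -0.4 -1.3] w 0.0353
joints [ 0.77  1.51 -0.69  0.64  0.12  1.86  0.81]
turn tool deg [-0.3531  0.1987  0.3413]  shift now [0.4412 0.0065 0.6255]  shift after [ 0.439 -0.     0.627]
```

View pics/e1.png

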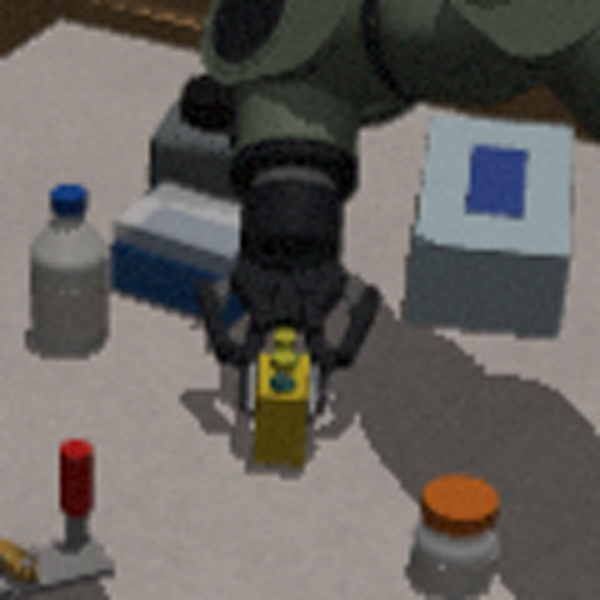

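Call:
{"method": "play_rows", "body": {
  "moves": [
    [[0.17,0,0.25],[0,0,0]],
    [[0.17,0,0.25],[0,0,0]],
    [[0.1,0,0.15],[0,0,0]],
    [[0,0,0],[0,0,0]],
    [[0.1,0,0.15],[0,0,0]],
    [[0,0,0],[0,0,0]],
    [[0.1,0,0.15],[0,0,0]],
    [[0,0,0],[0,0,0]]
  ]
}}

```text
time_s: 20.9
eef_pos: [0.4988, -0.2438, 0.0278]
tcp_rot: [0.251, 0.518, 0.801, -0.165]
contact_force: [-0.4, -0.3, -3.0]
grip_width: 0.0355
```

Call:
{"method": "play_rows", "body": {
  "moves": [
    [[0.1,0,0.15],[0,0,0]],
    [[0,0,0],[0,0,0]],
    [[0.1,0,0.15],[0,0,0]],
    [[0,0,0],[0,0,0]],
    [[0.06,0,0.08],[0,0,0]],
    [[0,0,0],[0,0,0]],
    [[0,0,0],[0,0,0]],
    [[0,0,0],[0,0,0]]
  ]
}}

```text
time_s: 21.57
eef_pos: [0.4991, -0.244, 0.0278]
tcp_rot: [0.25, 0.519, 0.801, -0.161]
contact_force: [-0.9, -1.3, 6.8]
grip_width: 0.0355
```

```bash
python3 -c "
from h import *
s=r.get_state()['eef_pos']
stand(114,35,[s[0],s[1],.023])
"
```

```text
t 21.57 pos [ 0.4991 -0.244   0.0278] X [-0.3365  0.7504 -0.5689] Y [0.9122 0.4098 0.0009] F [-0.9 -1.3  6.8] w 0.0355
joints [ 0.77  1.53 -0.7   0.61  0.12  1.88  0.82]
turn tool deg [ 0.152  -0.3298  0.1249]  shift now [ 0.2715 -0.0004  0.3926]  shift after [ 0.2738 -0.      0.391 ]
```

Call:
{"method": "play_rows", "body": {
  "moves": [
    [[0,0,0],[0,0,0]],
    [[0,0,0],[0,0,0]],
    [[0,0,0],[0,0,0]],
    [[0,0,0],[0,0,0]],
    [[0,0,0],[0,0,0]],
    [[0,0,0],[0,0,0]],
    [[0,0,0],[0,0,0]],
    [[0,0,0],[0,0,0]]
  ],
  "fingers": 6.5
}}

```text
time_s: 22.23
eef_pos: [0.4989, -0.2434, 0.0259]
tcp_rot: [0.25, 0.519, 0.802, -0.162]
contact_force: [0.4, 0.0, -0.2]
grip_width: 0.0649
```

```bash
python3 -c "
from h import *
s=r.get_state()['eef_pos']
stand(114,35,[s[0],s[1],.023])
grab(17);crop('side',17,100,220,240,360,5,'e2');crop('top',17,150,240,270,360,8,'e3')
"
```

```text
t 22.23 pos [ 0.4989 -0.2434  0.0259] X [-0.3374  0.7504 -0.5684] Y [ 0.9121  0.41   -0.0001] F [ 0.4  0.  -0.2] w 0.0649
joints [ 0.77  1.53 -0.7   0.61  0.12  1.87  0.82]
turn tool deg [ 0.1125 -0.3623  0.1713]  shift now [0.1645 0.     0.2381]  shift after [ 0.166 -0.     0.237]
```

View pics/e2.png

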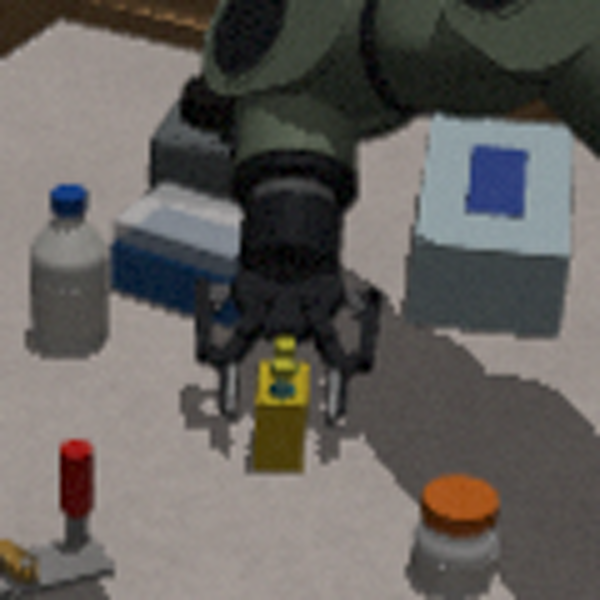

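View pics/e3.png

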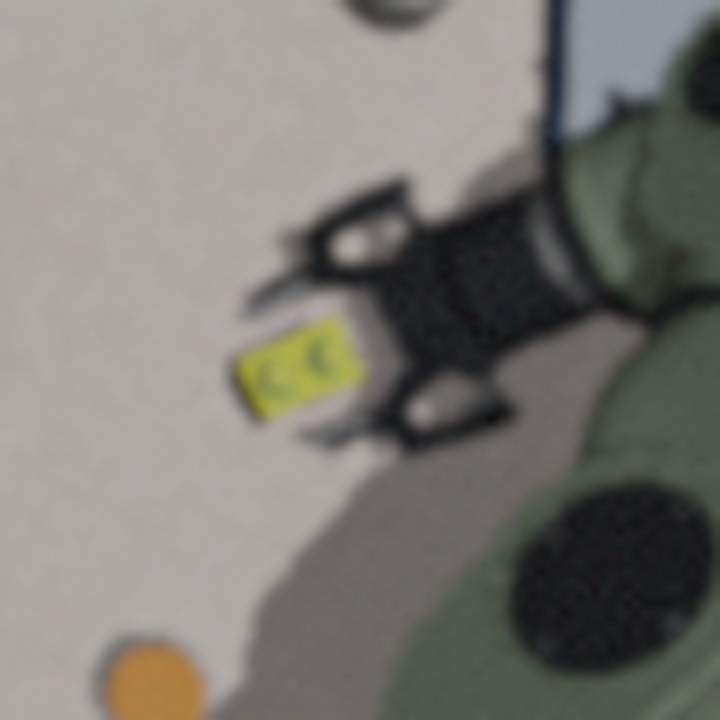

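Call:
{"method": "play_rows", "body": {
  "moves": [
    [[-1.2,0,0],[0,-1,0]],
    [[-1.4,0,0],[0,-1,0]],
    [[-1.4,0,0],[0,-1,0]],
    [[-1.4,0,0],[0,-1,0]],
    [[-1.4,0,0],[0,-2,0]],
    [[-1.4,0,0],[0,-4,0]],
    [[-1,0,0],[0,-6,0]],
    [[0,0,0],[0,-6,0]]
  ]
}}

```text
time_s: 23.0
eef_pos: [0.5286, -0.3103, 0.0792]
tcp_rot: [0.393, 0.482, 0.741, -0.255]
contact_force: [2.2, -0.6, -0.2]
grip_width: 0.0649
```

```bash
python3 -c "
from h import *
goto([.5,-.24,.2],24)
print(r.get_state()['joints'])
grab(18);crop('side',18,100,220,240,360,5,'e4');crop('top',18,150,240,270,360,8,'e5')
"
```

```text
t 23.0 pos [ 0.5286 -0.3103  0.0792] x [-0.2277  0.5136 -0.8273] yhead 23.99 j7 0.8988184761831233 F [ 2.2 -0.6 -0.2] w 0.06493404943328084
rotvec deg (tool) [  0.0019 -34.1788  -0.0544]
shift cm now-axes [ -5.7285   0.2548 -13.0625]  after-turn axes [-12.0776   0.2457  -7.5883]
[ 0.7363  1.2968 -0.4503  0.7329  0.0815  1.6424  0.8988]
```

View pics/e4.png

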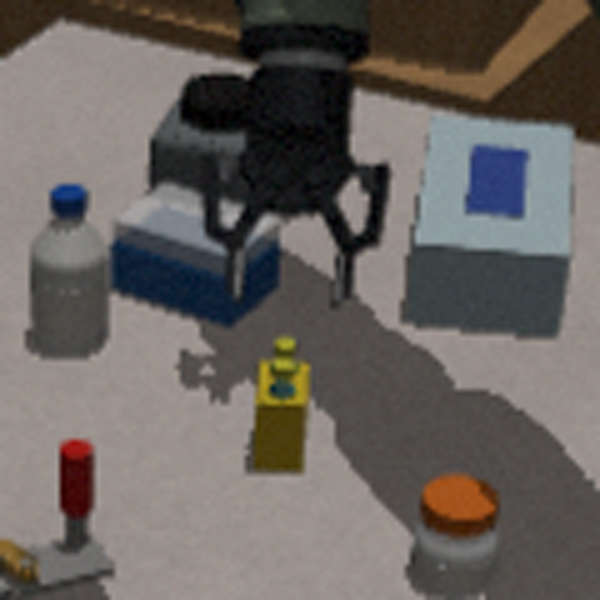

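View pics/e5.png

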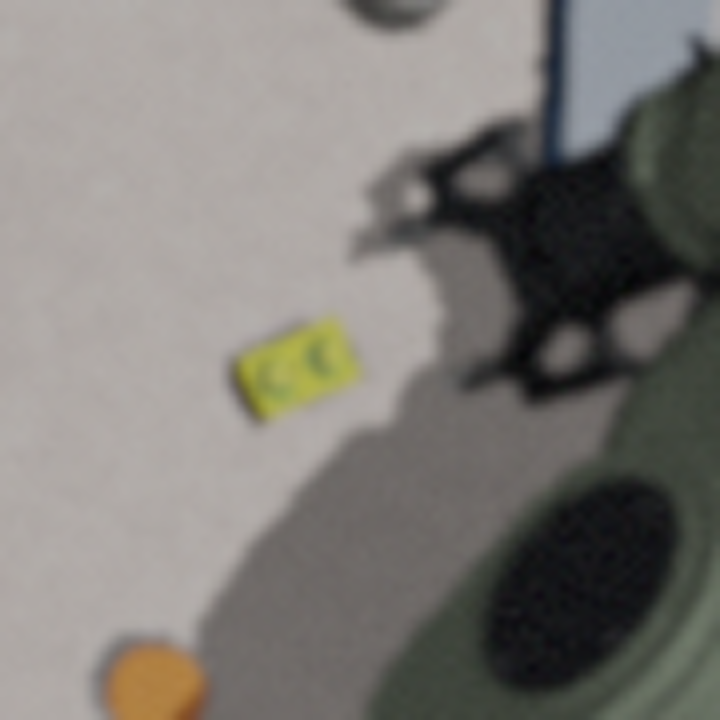

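Call:
{"method": "play_rows", "body": {
  "moves": [
    [[-2,0,0],[0,-6.8,0]],
    [[-2,0,0],[0,-6.8,0]],
    [[-2,0,0],[0,-6.8,0]],
    [[-2,0,0],[0,-6.8,0]],
    [[-2,0,0],[0,-6.8,0]],
    [[-2,0,-1],[0,0,0]],
    [[0,0,0],[0,0,0]],
    [[0,0,0],[0,0,0]]
  ]
}}

```text
time_s: 23.77
eef_pos: [0.5391, -0.3324, 0.191]
tcp_rot: [0.592, 0.384, 0.594, -0.386]
contact_force: [0.9, -0.8, 0.4]
grip_width: 0.065
```

```bash
python3 - <<'E'
from h import *
grab(19)
im=cv2.imread("pics/top19.png");hsv=cv2.cvtColor(im,cv2.COLOR_BGR2HSV)
m=((abs(hsv[...,0].astype(int)-28)<8)&(hsv[...,1]>100)&(hsv[...,2]>50))
m2=np.zeros_like(m);m2[180:210,290:325]=m[180:210,290:325]
k,l,st,ce=cv2.connectedComponentsWithStats(m2.astype(np.uint8));i=1+np.argmax(st[1:,4])
l=cv2.morphologyEx((l==i).astype(np.uint8),cv2.MORPH_CLOSE,np.ones((3,3)))
P=np.array([atz("top",p,.06)[:2] for p in np.argwhere(l)])*1000
w,v=np.linalg.eigh(np.cov(P.T));print(l.sum(),P.mean(0),cv2.minAreaRect(P.astype(np.float32)),np.degrees(np.arctan2(v[1,1],v[0,1])),np.sqrt(12*w))
for c in("side","top"):
    for d in tip_of("rack_center",c)[:4]: print(c,np.round(d["centre"],1),round(d["confidence"],2),atz(c,d["centre"],.042))
goto([.4865,-.217,.2],24)
crop('top',19,170,220,280,330,12,'f1');crop('side',19,150,210,270,330,12,'f2')
E
```

```text
122 [ 501.9456 -250.1063] ((501.973388671875, -249.2928466796875), (34.51439666748047, 58.685028076171875), 21.929725646972656) 113.38735395847357 [34.2746 57.5056]
side [180.5 298.4] 0.74 [ 0.4963 -0.2555  0.042 ]
side [172.6 224.5] 0.69 [ 0.7541 -0.1672  0.042 ]
side [157.5 279.2] 0.6 [ 0.6316 -0.3653  0.042 ]
top [130.8 294.3] 0.72 [ 0.7743 -0.2032  0.042 ]
top [192.7 308.4] 0.71 [ 0.516  -0.2594  0.042 ]
t 23.97 pos [ 0.5384 -0.3328  0.1892] x [-0.006   0.0008 -1.    ] yhead 23.89 j7 0.6968590470322086 F [-0.2 -0.1 -0.6] w 0.06507934811448732
rotvec deg (tool) [-0.1064 -0.1841  0.2959]
shift cm now-axes [ -1.0421  -0.0567 -12.6943]  after-turn axes [ -1.0831  -0.0276 -12.691 ]
```

View pics/f1.png

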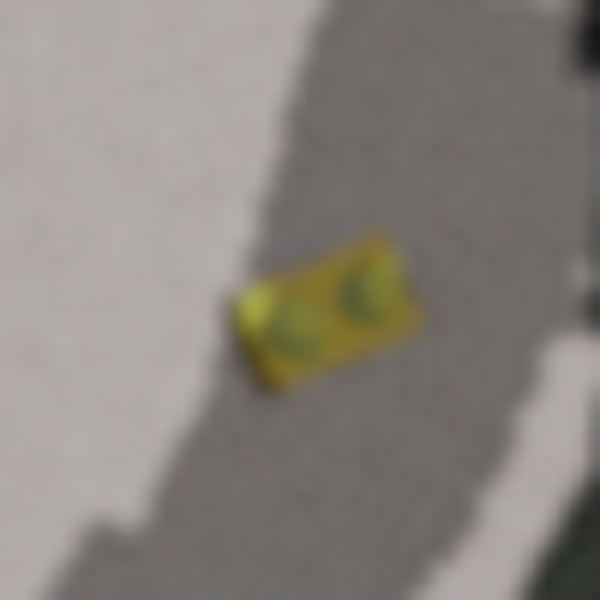

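View pics/f2.png

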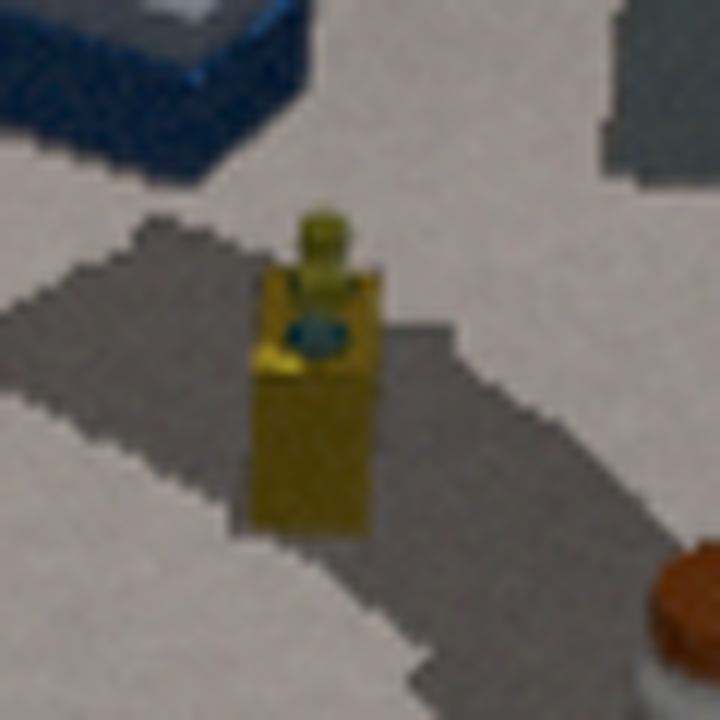

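```bash
python3 -c "
from h import *
goto([.5025,-.2515,.12],24)"
```

```text
t 23.97 pos [ 0.5384 -0.3328  0.1892] x [-0.006   0.0008 -1.    ] yhead 23.89 j7 0.6968590470322086 F [-0.2 -0.1 -0.6] w 0.06507934811448732
rotvec deg (tool) [-0.1064 -0.1841  0.2959]
shift cm now-axes [ 6.9452  0.0501 -8.8662]  after-turn axes [ 6.9169  0.0308 -8.8884]
```

Call:
{"method": "play_rows", "body": {
  "moves": [
    [[0,0,-2],[0,0,0]],
    [[0,0,-2.5],[0,0,0]],
    [[0,0,-2.5],[0,0,0]],
    [[1,0,-1.8],[0,0,0]],
    [[2,0,0],[0,0,0]],
    [[2,0,0],[0,0,0]],
    [[1,0,0],[0,0,0]],
    [[0,0,0],[0,0,0]]
  ]
}}

```text
time_s: 24.63
eef_pos: [0.4988, -0.2511, 0.1202]
tcp_rot: [0.584, 0.387, 0.598, -0.388]
contact_force: [-0.9, -0.4, 0.8]
grip_width: 0.0649
```

```bash
python3 -c "
from h import *
goto([.5025,-.2515,.03],24)
grab(20);crop('side',20,100,220,240,360,5,'g1');crop('top',20,150,240,270,360,8,'g2')"
```

```text
t 24.63 pos [ 0.4988 -0.2511  0.1202] x [-0.0173  0.0087 -0.9998] yhead 23.5 j7 0.52458565241155 F [-0.9 -0.4  0.8] w 0.06491780602498914
rotvec deg (tool) [-0.5082 -0.8547  0.7039]
shift cm now-axes [9.008  0.4317 0.3166]  after-turn axes [9.0163 0.3187 0.1855]
```

View pics/g1.png

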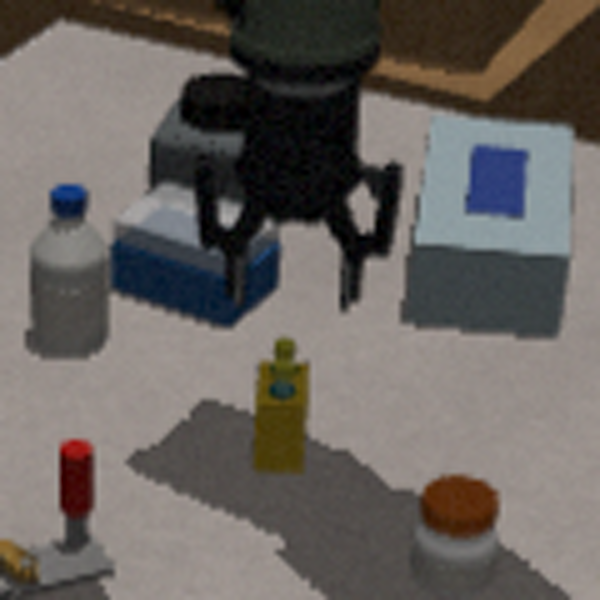

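Call:
{"method": "play_rows", "body": {
  "moves": [
    [[0,0.4,0.3],[-0.5,-0.8,0.7]],
    [[1.5,0,0],[0,0,0]],
    [[1.5,0,0],[0,0,0]],
    [[1.5,0,0],[0,0,0]],
    [[1.5,0,0],[0,0,0]],
    [[1.2,0,0],[0,0,0]],
    [[0,0,0],[0,0,0]],
    [[0,0,0],[0,0,0]]
  ]
}}

```text
time_s: 25.4
eef_pos: [0.5112, -0.2568, 0.0541]
tcp_rot: [0.6, 0.386, 0.586, -0.384]
contact_force: [0.1, 0.3, 0.2]
grip_width: 0.0651
```

```bash
python3 -c "
from h import *
goto([.5025,-.2515,.03],24)
grab(21);crop('side',21,100,220,240,360,5,'g3');crop('top',20,150,240,270,360,8,'g2')"
```

```text
t 25.4 pos [ 0.5112 -0.2568  0.0541] x [ 0.0189 -0.0077 -0.9998] yhead 24.02 j7 0.4886254823053198 F [0.1 0.3 0.2] w 0.06506358929644096
rotvec deg (tool) [ 0.0114  0.8434 -0.8126]
shift cm now-axes [ 2.3884 -0.6181 -0.872 ]  after-turn axes [ 2.4095 -0.5842 -0.8366]
```

View pics/g3.png

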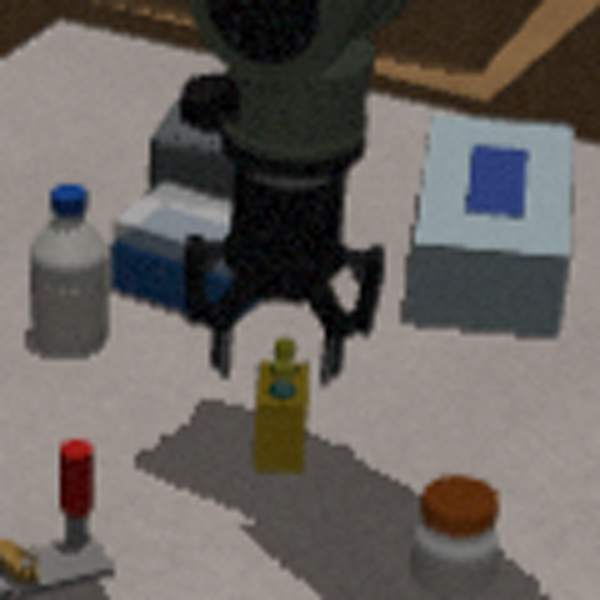

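Call:
{"method": "play_rows", "body": {
  "moves": [
    [[0,-0.6,-0.85],[0,0.8,-0.8]],
    [[0,0,0],[0,0,0]],
    [[0.6,0,0],[0,0,0]],
    [[0.6,0,0],[0,0,0]],
    [[0.6,0,0],[0,0,0]],
    [[0.5,0,0],[0,0,0]],
    [[0,0,0],[0,0,0]],
    [[0,0,0],[0,0,0]]
  ]
}}

```text
time_s: 26.17
eef_pos: [0.5023, -0.2515, 0.0311]
tcp_rot: [0.594, 0.385, 0.592, -0.385]
contact_force: [0.3, -0.2, 0.3]
grip_width: 0.065
```

```bash
python3 -c "
from h import *
goto([.5025,-.2515,.03],24)"
```

```text
t 26.17 pos [ 0.5023 -0.2515  0.0311] x [ 0.0019 -0.0014 -1.    ] yhead 24.0 j7 0.4741790367474285 F [ 0.3 -0.2  0.3] w 0.06501545595172234
rotvec deg (tool) [-0.0032  0.1188 -0.0641]
shift cm now-axes [0.1098 0.0174 0.0098]  after-turn axes [0.1098 0.0175 0.0101]
```

Call:
{"method": "play_rows", "body": {
  "moves": [
    [[0,0,0],[0,0,0]],
    [[0,0,0],[0,0,0]],
    [[0,0,0],[0,0,0]],
    [[0,0,0],[0,0,0]],
    [[0,0,0],[0,0,0]],
    [[0,0,0],[0,0,0]],
    [[0,0,0],[0,0,0]],
    [[0,0,0],[0,0,0]]
  ],
  "fingers": 3
}}

```text
time_s: 26.83
eef_pos: [0.5023, -0.2515, 0.0314]
tcp_rot: [0.594, 0.385, 0.592, -0.385]
contact_force: [-0.2, -0.0, -2.8]
grip_width: 0.035
```

Call:
{"method": "play_rows", "body": {
  "moves": [
    [[-0.5,0,0],[0,0,0]],
    [[-1.5,0,0],[0,0,0]],
    [[-2.5,0,0],[0,0,0]],
    [[-2.5,0,0],[0,0,0]],
    [[-2.5,0,0],[0,0,0]],
    [[-2.5,0,0],[0,0,0]],
    [[-2.5,0,0],[0,0,0]],
    [[-1,0,0],[0,0,0]]
  ]
}}

```text
time_s: 27.5
eef_pos: [0.5003, -0.2501, 0.1931]
tcp_rot: [0.592, 0.385, 0.594, -0.385]
contact_force: [0.9, 1.1, -1.4]
grip_width: 0.0349
```

```bash
python3 -c "
from h import *
goto([.5845,.1195,.18],90);goto([.5845,.1195,.18],-90)
print(r.get_state()['joints'])
grab(22);crop('side',22,60,220,210,370,5,'g4');bayang(22);crop('top',22,160,230,250,340,8,'g5')"
```

```text
t 27.5 pos [ 0.5003 -0.2501  0.1931] x [-0.0029  0.0012 -1.    ] yhead 24.07 j7 0.563270732298754 F [ 0.9  1.1 -1.4] w 0.03488359409382527
rotvec deg (tool) [-65.9335  -0.187    0.0347]
shift cm now-axes [  1.3261  22.761  -30.3155]  after-turn axes [ 1.3062 36.9637  8.4161]
t 27.5 pos [ 0.5003 -0.2501  0.1931] x [-0.0029  0.0012 -1.    ] yhead 24.07 j7 0.563270732298754 F [ 0.9  1.1 -1.4] w 0.03488359409382527
rotvec deg (tool) [114.0663   0.039    0.2098]
shift cm now-axes [  1.3261  22.761  -30.3155]  after-turn axes [  1.3062 -36.9637  -8.4161]
[ 0.5714  0.7433 -0.3199  1.5872  0.2843  0.8604  0.5633]
side 43 [216.7 208.1] r 0.0962 bearing 247.3
side 54 [157.2 223.2] r 0.1025 bearing 40.8
side 139 [217.3 228.6] r 0.0977 bearing 182.7
side 58 [179.4 244. ] r 0.1156 bearing 111.4
top 76 [232.4 134.5] r 0.0942 bearing 316.9
top 27 [197.4 134.5] r 0.107 bearing 49.9
top 73 [195.4 160.7] r 0.0975 bearing 115.2
top 68 [241.6 162.4] r 0.1139 bearing 244.9
top 148 [215.6 175.9] r 0.1048 bearing 178.0
```

View pics/g4.png

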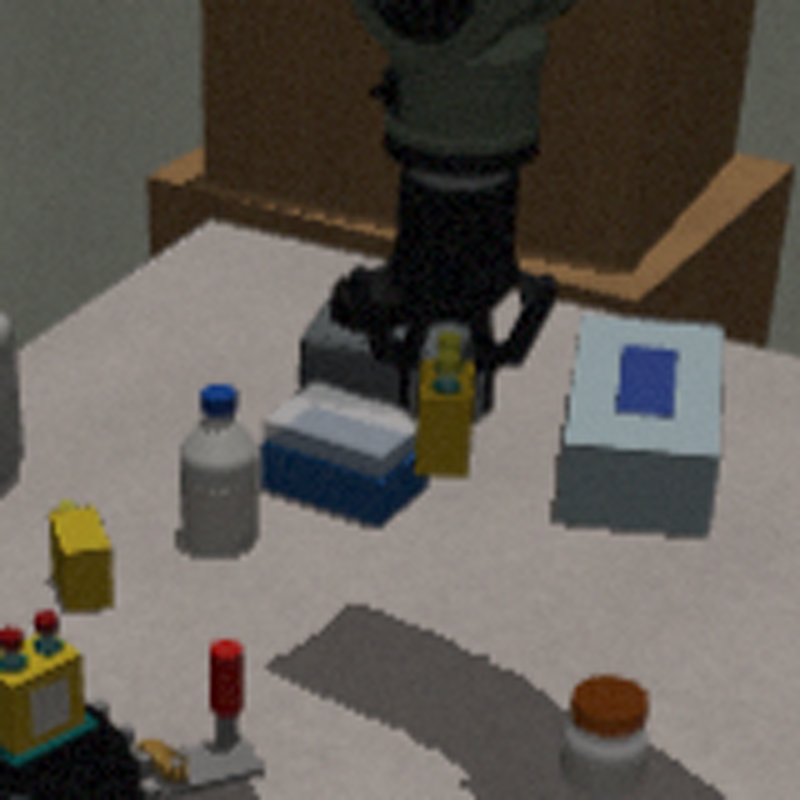

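```bash
python3 -c "
from h import *
crop('side',22,205,255,190,250,12,'b1');crop('top',22,155,205,190,245,12,'b2')"
```

```text
(no output)
```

View pics/b1.png

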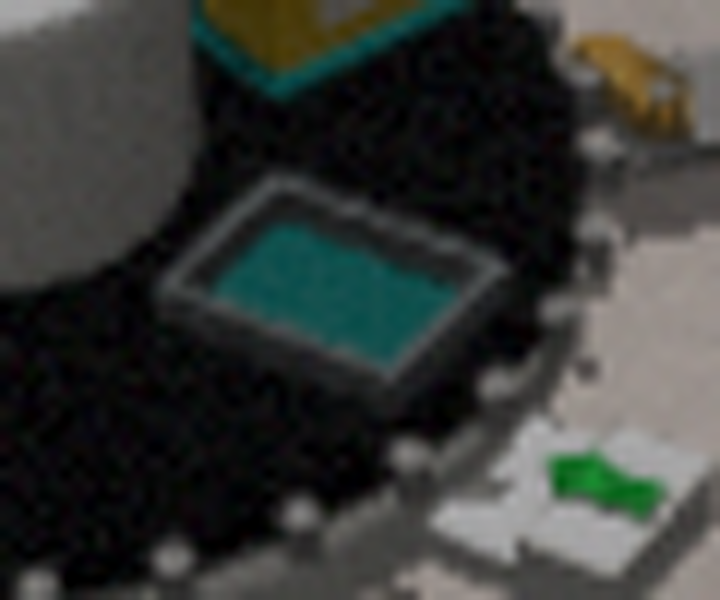

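View pics/b2.png

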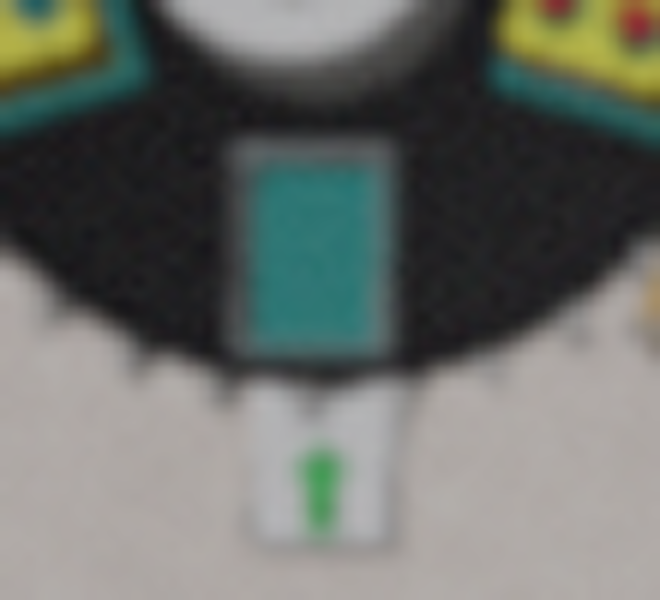

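```bash
python3 - <<'E'
from h import *
S=[(205+y/12-.46,190+x/12-.46) for x,y in ((280,178),(510,270),(392,378),(165,285))]
T=[(155+y/12-.46,190+x/12-.46) for x,y in ((238,145),(393,145),(397,355),(232,352))]
PS=np.array([atz("side",p,.058) for p in S]);PT=np.array([atz("top",p,.058) for p in T])
print(PS[:,:2],PS.mean(0));print(PT[:,:2],PT.mean(0))
a=np.mean(S,0);b=np.mean(T,0);print(tri(a,b))
for P in (PS,PT):
    for i in range(4):
        d=P[(i+1)%4]-P[i];print(np.linalg.norm(d),np.degrees(np.arctan2(d[1],d[0])))
print(atz("top",(155+249/12-.46,190+314/12-.46),.046))
# pointer
print("arrow top", atz("top",(155+485/12-.46,190+321/12-.46),.024),"side",atz("side",(205+487/12-.46,190+605/12-.46),.024))
E
```

```text
[[0.6195 0.0958]
 [0.5484 0.0972]
 [0.5508 0.1461]
 [0.6196 0.1452]] [0.5846 0.1211 0.058 ]
[[0.6211 0.1466]
 [0.6212 0.0936]
 [0.5491 0.0915]
 [0.5501 0.1477]] [0.5854 0.1198 0.058 ]
(array([0.5854, 0.12  , 0.0565]), np.float64(0.0002081748152738738))
0.0711625574236697 178.9041717829716
0.04900664620246294 87.17645839262035
0.06885215243676421 -0.72797358259021
0.049433454796429355 -90.12880252347935
0.05300326762505683 -89.9532329329664
0.07206148717570077 -178.29580984725803
0.05621400754878683 89.04286907834808
0.07105523877927547 -0.85464984993279
[0.5869 0.1217 0.046 ]
arrow top [0.5073 0.121  0.024 ] side [0.5057 0.122  0.024 ]
```

Call:
{"method": "play_rows", "body": {
  "moves": [
    [[-0.6,0,0],[-6.6,0,0]],
    [[-0.6,0,0],[-6.6,0,0]],
    [[-0.6,0,0],[-6.6,0,0]],
    [[-0.6,0,0],[-6.6,0,0]],
    [[0,0,0],[-6.6,0,0]],
    [[0,0,0],[-6.6,0,0]],
    [[0,0,0],[-6.6,0,0]],
    [[0,0,0],[-6.6,0,0]]
  ]
}}

```text
time_s: 28.27
eef_pos: [0.4979, -0.2491, 0.2105]
tcp_rot: [0.7, 0.068, 0.708, -0.066]
contact_force: [-0.6, -0.3, -1.6]
grip_width: 0.0351
```

```bash
python3 -c "
from h import *
goto([.585,.1205,.22],89.5)"
```

```text
t 28.27 pos [ 0.4979 -0.2491  0.2105] x [-0.0109  0.0037 -0.9999] yhead 79.1 j7 1.3347031741850155 F [-0.6 -0.3 -1.6] w 0.035095410672032694
rotvec deg (tool) [-10.3953  -0.642   -0.1479]
shift cm now-axes [-0.911  37.9413  1.5573]  after-turn axes [-0.9522 37.0342  8.388 ]
```

Call:
{"method": "play_rows", "body": {
  "moves": [
    [[-0.3,1.5,0],[-5.2,-0.3,0]],
    [[-0.3,2.5,0],[-5.2,-0.3,0]],
    [[-0.3,3,0],[0,0,0]],
    [[0,3,0],[0,0,0]],
    [[0,3,0],[0,0,0]],
    [[0,3,0],[0,0,0]],
    [[0,3,0],[0,0,0]],
    [[0,3,0],[0,0,0]]
  ]
}}

```text
time_s: 28.93
eef_pos: [0.4977, -0.0273, 0.2116]
tcp_rot: [0.703, 0.002, 0.711, 0.002]
contact_force: [0.9, -0.0, -2.0]
grip_width: 0.0351
```

```bash
python3 -c "
from h import *
goto([.585,.1205,.22],89.5)
print(r.get_state()['joints'])"
```

```text
t 28.93 pos [ 0.4977 -0.0273  0.2116] x [-0.0118  0.0058 -0.9999] yhead 89.99 j7 1.052100866421102 F [ 0.9 -0.  -2. ] w 0.03506598520942534
rotvec deg (tool) [ 0.4904 -0.6795 -0.3275]
shift cm now-axes [-0.8569 14.7892  8.716 ]  after-turn axes [-0.839  14.8584  8.5992]
[ 0.3436  0.6846 -0.6361  1.7634  0.5012  0.8739  1.0521]
```

Call:
{"method": "play_rows", "body": {
  "moves": [
    [[-0.5,2.5,0.5],[0.5,-0.7,-0.3]],
    [[-0.4,2.5,1],[0,0,0]],
    [[0,2.5,1.5],[0,0,0]],
    [[0,2.5,1.5],[0,0,0]],
    [[0,2.5,1.5],[0,0,0]],
    [[0,1.5,1.5],[0,0,0]],
    [[0,0.8,0.8],[0,0,0]],
    [[0,0,0],[0,0,0]]
  ]
}}

```text
time_s: 29.6
eef_pos: [0.5797, 0.1352, 0.2132]
tcp_rot: [0.703, 0.0, 0.711, 0.001]
contact_force: [-0.6, -0.0, -2.6]
grip_width: 0.0351
```

```bash
python3 -c "
from h import *
goto([.585,.1205,.22],89)
grab(23);crop('side',23,100,260,150,310,5,'k1');crop('top',23,100,220,160,300,5,'k2')"
```

```text
t 29.6 pos [0.5797 0.1352 0.2132] x [-0.0105  0.0018 -0.9999] yhead 90.02 j7 0.8842749537274189 F [-0.6 -0.  -2.6] w 0.03507705463900115
rotvec deg (tool) [ 1.0239 -0.6011 -0.097 ]
shift cm now-axes [-0.691  -1.4655  0.5211]  after-turn axes [-0.6829 -1.4571  0.5544]
```

View pics/k1.png

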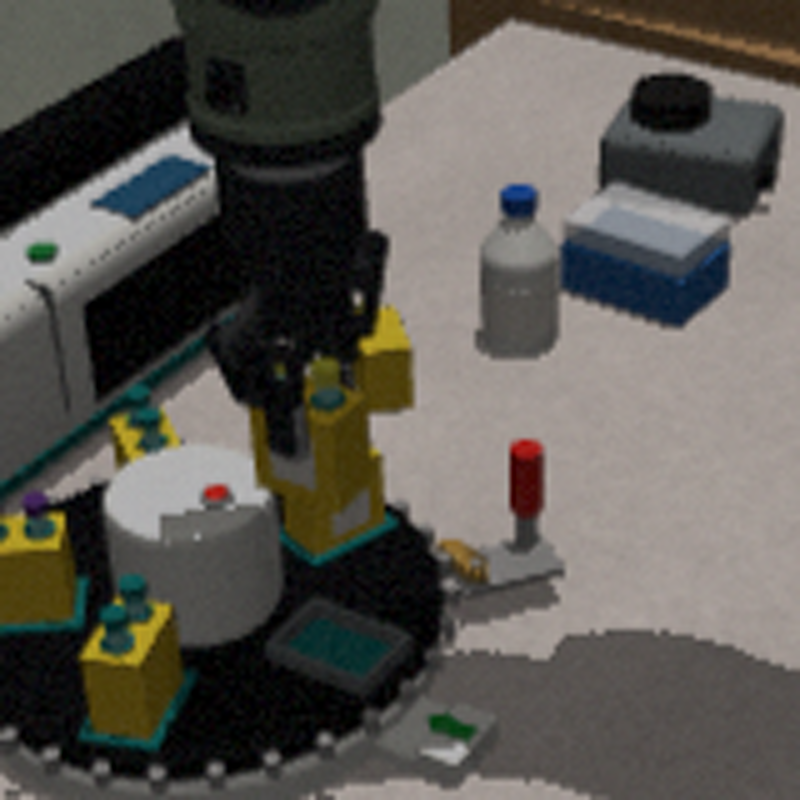

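View pics/k2.png

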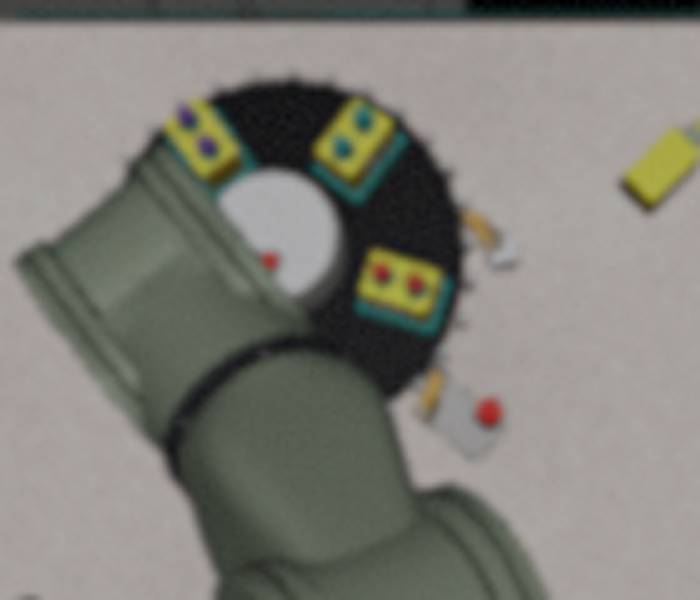

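```bash
python3 - <<'E'
from h import *
t=np.array([.5797,.1352,.2132])
im=cv2.resize(cv2.imread("pics/side23.png")[160:230,190:250],None,fx=10,fy=10,interpolation=cv2.INTER_CUBIC)
for dx in(-.028,.028):
    for dy in (-.018,.018):
        for z in (-.030,.030):
            p=proj("side",t+[dx,dy,z]);cv2.circle(im,(int((p[1]-190+.5)*10),int((p[0]-160+.5)*10)),4,(255,0,255),-1)
cv2.imwrite("pics/k3.png",im)
E
```

```text
(no output)
```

View pics/k3.png

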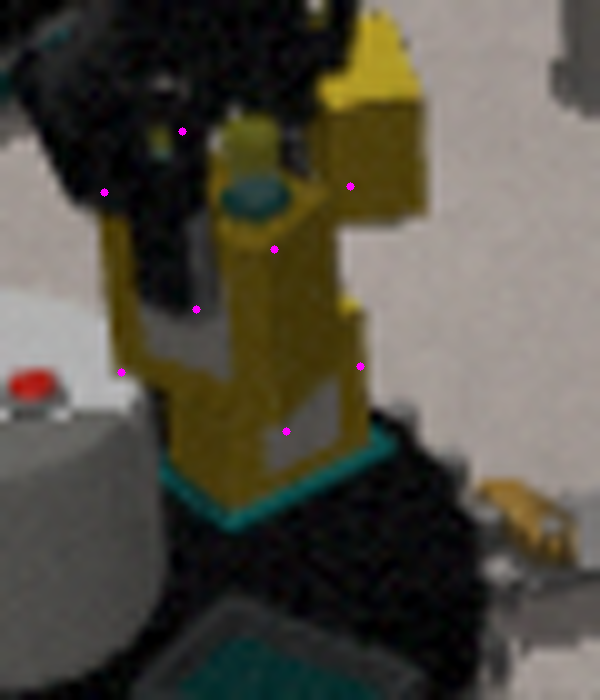

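```bash
python3 - <<'E'
from h import *
im=cv2.imread("pics/side23.png")[160:215,195:240].astype(float)
im=np.clip((im/255)**.5*255*1.1,0,255).astype(np.uint8)
im=cv2.resize(im,None,fx=14,fy=14,interpolation=cv2.INTER_LANCZOS4)
cv2.imwrite("pics/k4.png",im[:,:])
E
```

```text
(no output)
```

View pics/k4.png

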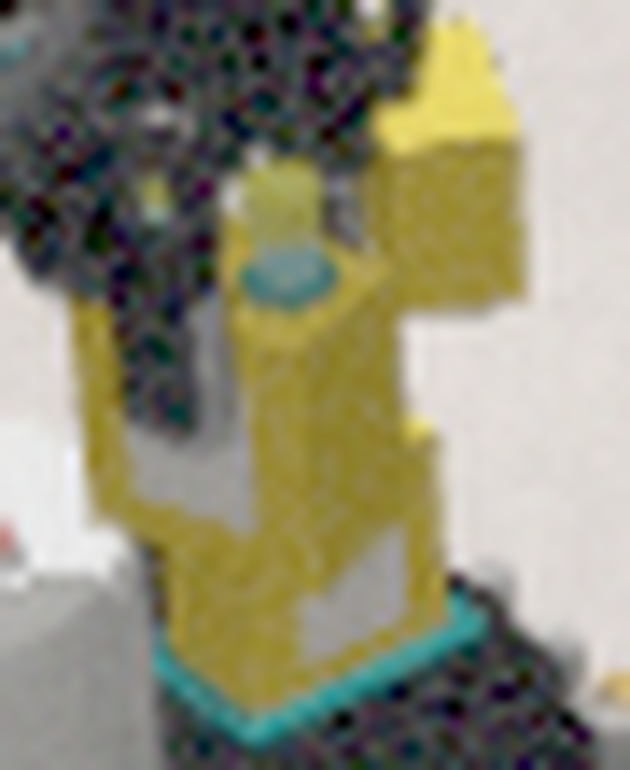

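Call:
{"method": "play_rows", "body": {
  "moves": [
    [[0,-1.4,0.5],[1,-0.6,0]],
    [[0,0,0],[0,0,0]],
    [[1.5,0,0],[0,0,0]],
    [[1.5,0,0],[0,0,0]],
    [[1.5,0,0],[0,0,0]],
    [[1.5,0,0],[0,0,0]],
    [[1,0,0],[0,0,0]],
    [[0,0,0],[0,0,0]]
  ]
}}

```text
time_s: 30.37
eef_pos: [0.5822, 0.1078, 0.1399]
tcp_rot: [0.707, 0.009, 0.707, -0.012]
contact_force: [0.1, -0.3, -2.5]
grip_width: 0.035
```

```bash
python3 -c "
from h import *
goto([.585,.1205,.115],89)"
```

```text
t 30.37 pos [0.5822 0.1078 0.1399] x [ 0.     -0.0041 -1.    ] yhead 88.32 j7 0.828763187192489 F [ 0.1 -0.3 -2.5] w 0.03496471642759274
rotvec deg (tool) [-0.683   0.0058  0.2363]
shift cm now-axes [2.4822 1.2917 0.2401]  after-turn axes [2.4874 1.2785 0.2556]
```

Call:
{"method": "play_rows", "body": {
  "moves": [
    [[0,1.2,0.25],[-0.6,0,0.2]],
    [[0,0,0],[0,0,0]],
    [[0.7,0,0],[0,0,0]],
    [[0.8,0,0],[0,0,0]],
    [[0.7,0,0],[0,0,0]],
    [[0,0,0],[0,0,0]],
    [[0,0,0],[0,0,0]],
    [[0,0,0],[0,0,0]]
  ]
}}

```text
time_s: 31.03
eef_pos: [0.5856, 0.1187, 0.1174]
tcp_rot: [0.708, 0.007, 0.706, -0.007]
contact_force: [-0.4, 0.6, -3.0]
grip_width: 0.0351
```

```bash
python3 -c "
from h import *
goto([.585,.1205,.11],89)
grab(24);im=cv2.imread('pics/side24.png')[185:250,185:245].astype(float)
im=np.clip((im/255)**.5*255*1.1,0,255).astype(np.uint8)
cv2.imwrite('pics/k5.png',cv2.resize(im,None,fx=9,fy=9,interpolation=cv2.INTER_LANCZOS4))"
```

```text
t 31.03 pos [0.5856 0.1187 0.1174] x [ 0.0017 -0.0007 -1.    ] yhead 88.84 j7 0.80999914031038 F [-0.4  0.6 -3. ] w 0.03506791885525831
rotvec deg (tool) [-0.1628  0.1007  0.041 ]
shift cm now-axes [ 0.7441  0.1787 -0.0691]  after-turn axes [ 0.7444  0.1783 -0.0673]
```

View pics/k5.png

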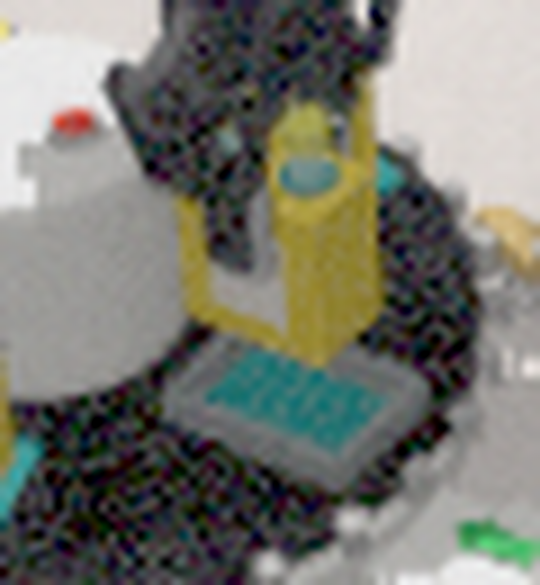

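```bash
python3 - <<'E'
from h import *
def S(x,y):return (185+y/9-.44,185+x/9-.44)
for z in (.085,.087,.089):
    P=[atz("side",S(*q),z)[:2] for q in ((192,318),(318,368),(383,308))]
    print(z,P,"centre(left,right mid)",(P[0]+P[2])/2,"len",np.linalg.norm(P[0]-P[1]),np.linalg.norm(P[1]-P[2]))
P=[atz("side",S(*q),.058)[:2] for q in ((165,385),(345,478),(430,385))]
print(P,(P[0]+P[2])/2)
t=np.array([.5856,.1187,.1174])
for dx,dy in((.028,.018),(-.028,.018),(-.028,-.018)):
    p=proj("side",t+[dx,dy,-.030]);print("pred",(p[1]-185+.44)*9,(p[0]-185+.44)*9)
E
```

```text
0.085 [array([0.615 , 0.1351]), array([0.5644, 0.1357]), array([0.5634, 0.0991])] centre(left,right mid) [0.5892 0.1171] len 0.05063564709667284 0.036607077524281925
0.087 [array([0.6134, 0.1371]), array([0.5629, 0.1377]), array([0.5619, 0.1012])] centre(left,right mid) [0.5877 0.1191] len 0.05050544729059226 0.03651294948073704
0.089 [array([0.6118, 0.139 ]), array([0.5614, 0.1396]), array([0.5605, 0.1032])] centre(left,right mid) [0.5861 0.1211] len 0.05037524748451178 0.03641882143719216
[array([0.6233, 0.1422]), array([0.545 , 0.1511]), array([0.5468, 0.0979])] [0.5851 0.1201]
pred 192.0754995082175 316.2055539306534
pred 333.1703392014791 370.6101790298612
pred 394.7316811629636 310.4034447405787
```

Call:
{"method": "play_rows", "body": {
  "moves": [
    [[0,0.2,-0.25],[0,0,0]],
    [[0,0,0],[0,0,0]],
    [[0.5,0,0],[0,0,0]],
    [[0.5,0,0],[0,0,0]],
    [[0.5,0,0],[0,0,0]],
    [[0.4,0,0],[0,0,0]],
    [[0,0,0],[0,0,0]],
    [[0,0,0],[0,0,0]]
  ]
}}

```text
time_s: 31.8
eef_pos: [0.5832, 0.1211, 0.0969]
tcp_rot: [0.708, 0.007, 0.706, -0.007]
contact_force: [0.8, -0.7, -2.5]
grip_width: 0.0349
```

```bash
python3 -c "
from h import *
goto([.583,.1205,.093],89)
grab(25);im=cv2.imread('pics/side25.png')[185:250,185:245].astype(float)
im=np.clip((im/255)**.5*255*1.1,0,255).astype(np.uint8)
cv2.imwrite('pics/k6.png',cv2.resize(im,None,fx=9,fy=9,interpolation=cv2.INTER_LANCZOS4))"
```

```text
t 31.8 pos [0.5832 0.1211 0.0969] x [ 0.0026 -0.0005 -1.    ] yhead 88.84 j7 0.7851508649634291 F [ 0.8 -0.7 -2.5] w 0.03493126047060459
rotvec deg (tool) [-0.1646  0.1506  0.0252]
shift cm now-axes [ 0.3862 -0.0561 -0.0165]  after-turn axes [ 0.3863 -0.0563 -0.0156]
```

View pics/k6.png

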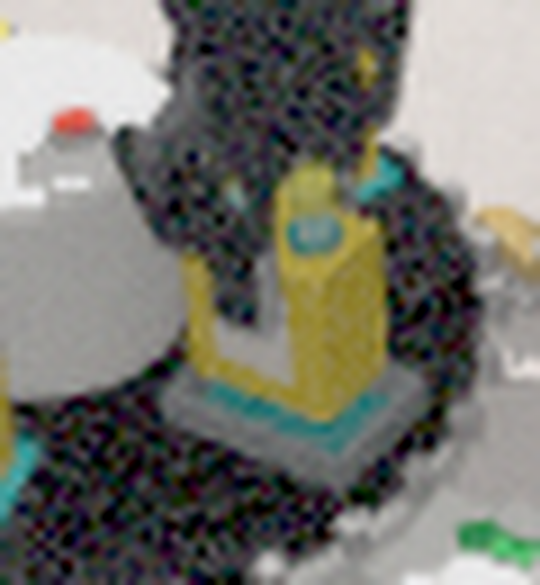

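Call:
{"method": "play_rows", "body": {
  "moves": [
    [[0.3,0,-0.05],[0,0,0]],
    [[0.3,0,0],[0,0,0]],
    [[0.2,0,0],[0,0,0]],
    [[0,0,0],[0,0,0]],
    [[0.2,0,0],[0,0,0]],
    [[0.2,0,0],[0,0,0]],
    [[0,0,0],[0,0,0]],
    [[0,0,0],[0,0,0]]
  ]
}}

```text
time_s: 32.57
eef_pos: [0.583, 0.1211, 0.0842]
tcp_rot: [0.708, 0.007, 0.706, -0.007]
contact_force: [-0.2, -0.6, -2.9]
grip_width: 0.035
```

```bash
python3 -c "
from h import *
goto([.583,.1205,.078],89)
grab(26);im=cv2.imread('pics/side26.png')[185:250,185:245].astype(float)
im=np.clip((im/255)**.5*255*1.1,0,255).astype(np.uint8)
cv2.imwrite('pics/k7.png',cv2.resize(im,None,fx=9,fy=9,interpolation=cv2.INTER_LANCZOS4))"
```

```text
t 32.57 pos [0.583  0.1211 0.0842] x [ 0.0036 -0.0002 -1.    ] yhead 88.82 j7 0.7734357558900641 F [-0.2 -0.6 -2.9] w 0.03502700625330527
rotvec deg (tool) [-0.1756  0.2082  0.0078]
shift cm now-axes [ 0.6227 -0.0604  0.0006]  after-turn axes [ 0.6227 -0.0604  0.0027]
```

View pics/k7.png

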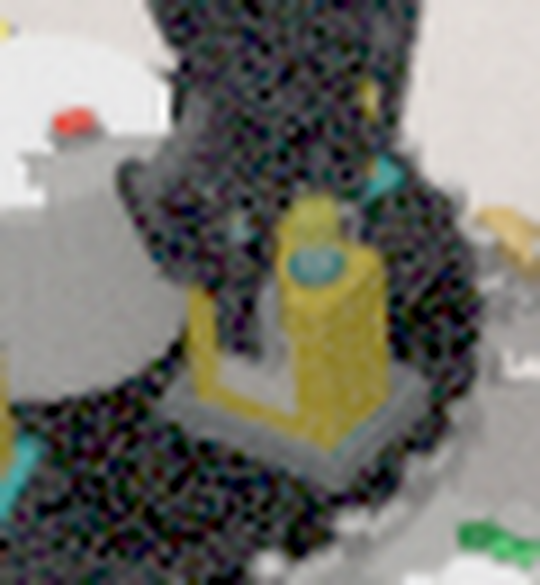

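Call:
{"method": "play_rows", "body": {
  "moves": [
    [[0.2,0,0],[0,0,0]],
    [[0.15,0,0],[0,0,0]],
    [[0,0,0],[0,0,0]],
    [[0.15,0,0],[0,0,0]],
    [[0,0,0],[0,0,0]],
    [[0.1,0,0],[0,0,0]],
    [[0,0,0],[0,0,0]],
    [[0,0,0],[0,0,0]]
  ]
}}

```text
time_s: 33.33
eef_pos: [0.5831, 0.1211, 0.0778]
tcp_rot: [0.708, 0.007, 0.706, -0.007]
contact_force: [-1.0, -0.0, -1.4]
grip_width: 0.0349
```

Call:
{"method": "play_rows", "body": {
  "moves": [
    [[0.1,0,0],[0,0,0]],
    [[0,0,0],[0,0,0]],
    [[0.1,0,0],[0,0,0]],
    [[0,0,0],[0,0,0]],
    [[0,0,0],[0,0,0]],
    [[0,0,0],[0,0,0]],
    [[0,0,0],[0,0,0]],
    [[0,0,0],[0,0,0]]
  ]
}}

```text
time_s: 34.0
eef_pos: [0.5837, 0.1213, 0.0772]
tcp_rot: [0.709, 0.007, 0.705, -0.007]
contact_force: [-0.9, -0.6, 1.0]
grip_width: 0.0351
```

Call:
{"method": "play_rows", "body": {
  "moves": [
    [[0,0,0],[0,0,0]],
    [[0,0,0],[0,0,0]],
    [[0,0,0],[0,0,0]],
    [[0,0,0],[0,0,0]],
    [[0,0,0],[0,0,0]],
    [[0,0,0],[0,0,0]],
    [[0,0,0],[0,0,0]],
    [[0,0,0],[0,0,0]]
  ],
  "fingers": 6
}}

```text
time_s: 34.67
eef_pos: [0.5838, 0.1214, 0.0773]
tcp_rot: [0.709, 0.007, 0.705, -0.007]
contact_force: [-0.2, -0.6, -0.8]
grip_width: 0.0598
```

Call:
{"method": "play_rows", "body": {
  "moves": [
    [[-0.8,0,0],[0,0,0]],
    [[-1.2,0,0],[0,0,0]],
    [[-1.5,0,0],[0,0,0]],
    [[-1.5,0,0],[0,0,0]],
    [[-1.5,0,0],[0,0,0]],
    [[-1.5,0,0],[0,0,0]],
    [[-2,0,0],[0,0,0]],
    [[-2,0,0],[0,0,0]]
  ]
}}

```text
time_s: 35.33
eef_pos: [0.5814, 0.1215, 0.2062]
tcp_rot: [0.708, 0.007, 0.706, -0.007]
contact_force: [-0.5, 0.5, -0.1]
grip_width: 0.0602
```

```bash
python3 -c "
from h import *
goto([.45,-.1,.25],89)
grab(27);im=cv2.imread('pics/side27.png')[150:250,150:290].astype(float)
im=np.clip((im/255)**.5*255*1.1,0,255).astype(np.uint8)
cv2.imwrite('pics/k8.png',cv2.resize(im,None,fx=5,fy=5,interpolation=cv2.INTER_LANCZOS4))"
```

```text
t 35.33 pos [0.5814 0.1215 0.2062] x [ 0.0033  0.0006 -1.    ] yhead 88.9 j7 0.872975318165866 F [-0.5  0.5 -0.1] w 0.06017667102846402
rotvec deg (tool) [-0.0973  0.1875 -0.0399]
shift cm now-axes [ -4.4324 -22.3959 -12.7009]  after-turn axes [ -4.3751 -22.3773 -12.7533]
```

View pics/k8.png

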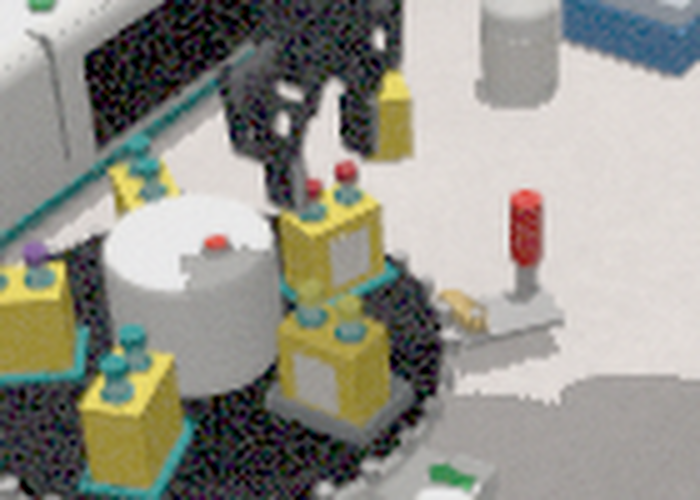

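Rack sits in the bay. I move the arm clear (toward the robot) so the top view can confirm it.

Call:
{"method": "play_rows", "body": {
  "moves": [
    [[-1,0,-2],[0,0,0]],
    [[-1,-2,-2.5],[0,0,0]],
    [[-1,-3,-2.5],[0,0,0]],
    [[0,-3,-2],[0,0,0]],
    [[0,-3.5,-1],[0,0,0]],
    [[0,-3.5,0],[0,0,0]],
    [[0,-3.5,0],[0,0,0]],
    [[0,-3.5,0],[0,0,0]]
  ]
}}

```text
time_s: 36.1
eef_pos: [0.4715, -0.0964, 0.2429]
tcp_rot: [0.711, 0.003, 0.703, -0.001]
contact_force: [0.7, 0.7, -0.4]
grip_width: 0.0603
```

```bash
python3 - <<'E'
from h import *
goto([.45,-.1,.25],89)
grab(28)
crop('top',28,105,225,150,310,5,'m1')
im=cv2.imread('pics/side28.png')[170:260,160:280].astype(float)
im=np.clip((im/255)**.5*255*1.1,0,255).astype(np.uint8)
cv2.imwrite('pics/m2.png',cv2.resize(im,None,fx=6,fy=6,interpolation=cv2.INTER_LANCZOS4))
im=cv2.imread("pics/top28.png");hsv=cv2.cvtColor(im,cv2.COLOR_BGR2HSV)
m=((abs(hsv[...,0].astype(int)-28)<8)&(hsv[...,1]>100)&(hsv[...,2]>50))
m2=np.zeros_like(m);m2[160:190,202:228]=m[160:190,202:228]
l=cv2.morphologyEx(m2.astype(np.uint8),cv2.MORPH_CLOSE,np.ones((3,3)))
P=np.array([atz("top",p,.106)[:2] for p in np.argwhere(l)])*1000
print(l.sum(),P.mean(0),cv2.minAreaRect(P.astype(np.float32)))
E
```

```text
t 36.1 pos [ 0.4715 -0.0964  0.2429] x [ 0.0122  0.0031 -0.9999] yhead 89.64 j7 1.1992249163504731 F [ 0.7  0.7 -0.4] w 0.06033572134434984
rotvec deg (tool) [ 0.6397  0.699  -0.1858]
shift cm now-axes [-0.7367 -0.3762 -2.1367]  after-turn axes [-0.7094 -0.4024 -2.1412]
177 [586.3157 123.5531] ((586.4569702148438, 123.0214614868164), (59.81232452392578, 43.80162811279297), 0.08077752590179443)
```

View pics/m1.png

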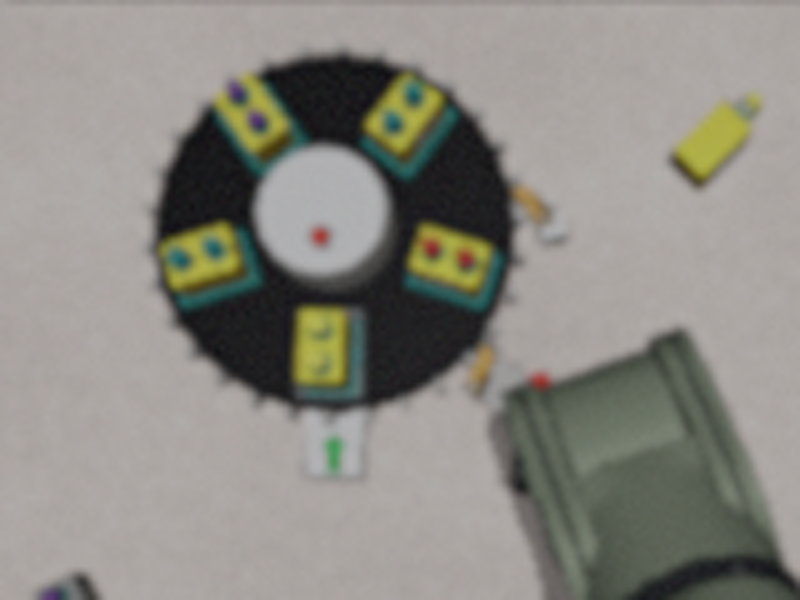

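View pics/m2.png

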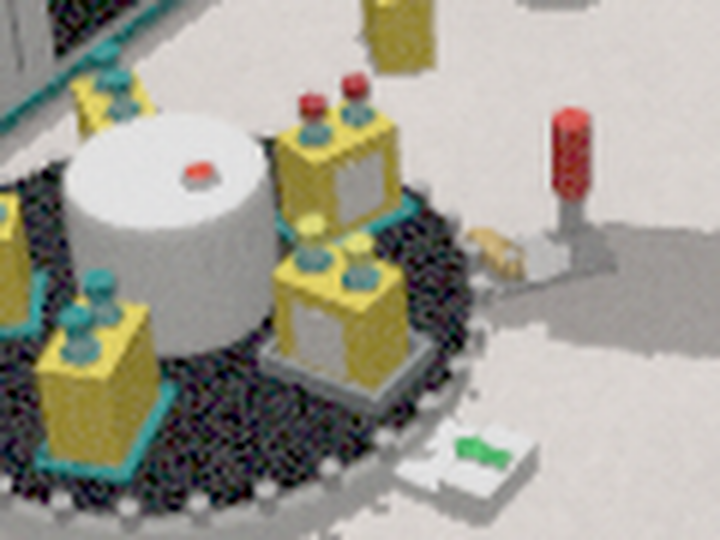

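```bash
python3 -c "
from h import *
print(r.get_state()['contact_force']);print(r.finish_job())"
```

```text
[-0.0585  1.3092 -0.4184]
the job is handed in; nothing more can be done
None
```

The job is handed in at about 36 s of the 67 s limit. The hand-in reports no verdict, so what follows rests on my own camera and force checks.

- **Carousel:** Three strokes to the stop brought the empty bay to the pointer. The end stop was felt at 42–52 N each time. The measured bay centre was (0.585, 0.1205) and the arrow's y was 0.121. The lever stood at home afterwards.
- **Standing the rack:** I used the nearer of the two fallen yellow racks. I stood it upright on the bench, let go and backed off. My first try at turning it upright brought joint 6 near its limit, so I turned it the other way.
- **Placing the rack:** I gripped it again from above and lowered it into the bay with only a few newtons of contact. After release it stands upright. The last top view puts it about 3 mm from the bay's middle.
- **Last checks:** The rack is in the bay, the lever is home and the fingers are clear. Nothing on the bench appeared moved in the views I took, though I did not measure each bystander at the end.

**Disagreement:** while the rack was in hand, the side view put it 2–4 mm further along its x axis than the top view did. I aimed between the two, and it went in without touching the walls.

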